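Lay out a bezel for soldering

ROBOT

A 6-joint arm with a two-finger parallel gripper is mounted at the origin on a cart in front of the work surface, level with it; the furniture and walls round the work are solid. World frame = base frame: x ahead of the robot, y to its left, z up, the work surface at z = 0. Lengths are in m, angles in rad, forces in N, time in s.
With the tool pointing down it reaches from about 0.35 to 0.925 m from the base axis. Payload 6.4 kg.
Tool frame: the origin (TCP) lies on the centre line of the jaws, within the pads' length; the fingertips stand 22 mm ahead of it and the grasp point (between the pads) lies 3 mm ahead of it; z points along the fingers, x is the direction in which the jaws open and shut, and the axes are right-handed (so a half turn about z gives the same grasp; the last joint's range is limited). The gripper opens to 94 mm and grips with 3 to 60 N. Pads are 16 mm wide; open, the fingers measure 119 mm over their backs; the gripper's body (75 mm by 177 mm) begins 78 mm behind the grasp point.
Start: joints at [-1.367, 0.245, 1.558, -0, 1.339, -0.174], TCP at [0.24, -0.604, 0.197] pointing down, gripper open.
Joint ranges: [-3.13, 3.13], [-1.02, 2.26], [0.13, 2.54], [-0.95, 4.09], [0.21, 2.88], [-2.74, 2.74]. Speed limits (rad/s): [2.57, 2.57, 3.14, 3.14, 3.14, 3.14].

INTERFACE

Orientations are given as a rotation vector (axis times angle).
In Python, from rig import * gives the robot as it stands. The module is installed in compiled form; this text tells all that it offers.
- The arm moves only by the tool jog_arm, never from a script. Its argument "moves" is a list of rows, each an object with "dp": the shift along the tool's x, y, z in cm, a list of three; "twist": the turn about the tool's z in rad. A call has exactly 5 rows; each row is the pose to reach, as a shift and turn from the pose commanded when the call began, along the tool's axes at that moment; what a row does not reach only later rows make up. A row lasts 1/8 s, in which the tool goes at most 62.5 mm and 10.7 degrees, less where a joint would pass 70% of its speed; a pose out of reach is approached as far as the arm can. A call with a gripper value outside its range is refused whole. "grip" is the opening, from 0 (shut) to 1 (fully open), set as the call begins (left out, the last holds). The fingers move at their own pace and stop on an object; "grip_force" is the grip in N (left out, the last holds). Time passes only in rows, so rows that repeat a pose let the fingers close, or fill a call up. It gives the time, the measured TCP pose, the force and the opening at its end, in the units of the state.
- observe(): the state, without advancing time (a new reading comes with each control period).
- capture(name): name is "side" or "top"; returns a dict with "color" (400x640x3 uint8, red, green, blue), "range_z" (400x640 float32, m along the optical axis (not along the pixel's ray), 0 where there is no reading), "mtx" (3x3 intrinsics, pixels), "position" and "attitude" of the camera in the world. Camera axes: x right, y down, z forward; pixel columns grow to the right and rows downward; lengths in m; the calibration is good to about 2 mm. A picture is of the moment at which its call begins.
- close_job(): hands the job in, once; it reports no verdict.
Trained networks look in a picture, given as the dict that the camera call returned (one of the last four; its "shot" number tells which), for a name from the list of things; names that differ only in an ending like _2 or _b are one class to them, and where a whole thing is asked for, a point or a joint stands for the part that bears it (a point fixed in the world has none). Each returns a list of dicts, best first, with "conf" (0 to 1); they miss things now and then, are a little off and sometimes report something else, mostly with a low value. They report only what shows in the picture. A call takes as long as a camera call.
- trace(name, picture): "region" (400x640 bool, what is visible of it) and "box" ([centre column, centre row, width, height] as shares, 0 to 1, of the picture: columns of its width, rows of its height, round what is visible of it).
- place_of(name, picture): "location" ([row, column] as shares, 0 to 1, of the picture: columns of its width, rows of its height: a listed point, or the origin of a listed thing).
The state is a dict: "clock": time; "joint_positions": joint angles; "dq": joint speeds; "joint_torque": joint torques, N m; "tcp_pos": TCP position; "orientation": TCP orientation; "wrist_force": force on the tool from outside, world axes, zero at the start; "wrist_torque": the same for the moment, N m; "grip_width": finger opening in m.
Only numpy, scipy, OpenCV 4.12 (cv2) and the standard library are available. Lean on these libraries where they do the work, as an engineer would, in place of code of your own. Each camera call takes 0.05 s, during which the arm holds its last target.

TASK

Lay out the soldering job: set the charcoal block flat in the soldering pan, lay the silver back plate on the middle of the block with its raised seat up, and slip over that seat the bezel that fits it, so that it sits flat on the plate. Seen from the pan's handle, stand the solder tin on the bench just to the right of the pan, about a finger's breadth away and level with the middle of the block, and the flux bottle upright close behind the tin and in line with it. Leave the other bezel, the tweezers and the scriber where they lie.

Things in the scene. Friction and masses are not known exactly. Their poses are not given: they have to be found in the camera images.
- pan: Dark steel soldering pan, fixed; wooden handle towards the robot. Origin: centre of its underside; x along its length away from the handle (which ends at x = -0.16 m), y left, z up. Inner floor 122 x 66 mm, 3 mm above the bench; flared lip 11 mm above the bench, at its top 126 x 71 mm inside, 132 x 76 outside. (Mind the bench lamp's head, 0.24 m up over the bench at x 0.59-0.69, y below -0.32.)
- charcoal: Black charcoal soldering block with a binding wire, 62 mm along its x, 117 mm along its y, 30 mm high. Origin: centre of its underside, z up. It fits the pan with its y axis along the pan's x axis (either way round), with 2 mm play each side; it then stands 33 mm above the bench at its top.
- back_plate: Silver round back plate of a pendant: disc of 42 mm diameter, 5 mm thick, and on its top face a coned raised seat in the middle, 24 mm across at the foot, 21 mm at the top, 3 mm high. Origin: centre of its underside, z up. It lies seat upwards; grasp the disc's edge.
- bezel: The bezel that fits: plain silver ring lying flat, 32 mm outside, 28 mm inside, 9 mm high, wider than the other ring. Origin: centre of its underside, z along its axis. Seated, it surrounds the seat and rests on the plate's disc.
- small_bezel: The other bezel: plain silver ring lying flat, 24 mm outside, 20 mm inside, 9 mm high, too narrow for the seat. Leave alone. Origin: centre of its underside.
- tin: Round low tin of solder chips with a yellowish lid (which stays on), 57 mm diameter, 28 mm high. Origin: centre of its underside, z up.
- flux: Whitish soft plastic bottle of flux with a label and a nozzle, upright, 94 mm high; body 40 mm across up to 75 mm height. Origin: centre of its underside, z up.
- tweezers_1: Steel tweezers lying on the bench at the left edge, 142 mm along their y axis, 14 mm wide, 9 mm high. Leave alone. Origin: centre of the underside.
- scriber_1: Brass scriber lying on the bench behind the work, 150 mm along its y axis, 9 mm thick. Leave alone. Origin: centre of the underside.

How it is judged:
By the outcome, as a careful person would: the job done as asked, in the order asked, and still so for the second after the job is handed in, with the robot touching nothing.
It also fails if it takes over 131 s, if anything falls off the work surface, if the arm or the gripper's body presses on something with over 40 N, if the wrist force passes 120 N, or if a joint passes its speed limit or range.

## Working session

There is one attempt and no reset: what is moved stays moved. The work goes in short steps, Python scripts to look and compute and a tool call to move; the robot and the scene stay as the last step left them, time stands still between calls to the robot, and variables do not carry over. Pictures are saved under pics/ and viewed, and the job is handed in when it is done.

Besides the shell and the picture viewer there is one more tool, called after ">>>" as name(argument=value, ...) on one line, values as JSON. jog_arm: Moves the arm, as the interface text tells. Its arguments: {"type":"object","properties":{"moves":{"type":"array","items":{"type":"object","properties":{"dp":{"type":"array","items":{"type":"number"}},"twist":{"type":"number"}}}},"grip":{"type":"number"},"grip_force":{"type":"number"}},"required":["moves"]}

```bash
mkdir -p pics; cat > h.py <<'E'
from rig import *
import numpy as np, cv2
from scipy.spatial.transform import Rotation as R
def save(p,n): cv2.imwrite('pics/'+n+'.png',p['color'][:,:,::-1])
def rot(a):
    a=np.array(a,float)
    if a.shape==(3,3): return a
    return R.from_rotvec(a).as_matrix()
def cloud(p):
    z=p['range_z'];K=np.array(p['mtx']);h,w=z.shape
    u,v=np.meshgrid(np.arange(w),np.arange(h))
    c=np.stack([(u-K[0,2])/K[0,0]*z,(v-K[1,2])/K[1,1]*z,z],-1)
    W=c@rot(p['attitude']).T+np.array(p['position']); W[z<=0]=np.nan
    return W
E
python3 - <<'E'
from h import *
for n in('top','side'):
    p=capture(n);save(p,n+'1');print(n,p['position'],p['attitude'],p['mtx'],p['shot'])
    np.savez('pics/%s1.npz'%n,W=cloud(p),color=p['color'])
    W=cloud(p)
    for t in['pan','charcoal','back_plate','bezel','small_bezel','tin','flux','tweezers_1','scriber_1']:
        for r in trace(t,p)[:2]:
            P=W[r['region']];P=P[~np.isnan(P[:,0])]
            if len(P): print(t,round(r['conf'],2),np.round(r['box'],3),np.round(np.median(P,0),4),np.round(P.min(0),3),np.round(P.max(0),3))
print(observe())
E
```

```text
top [0.5118544  0.0974646  1.04066327] [-2.14987721  2.20752228 -0.05957991] [[471.50801926   0.         316.44551729]
 [  0.         471.50801926 210.06859111]
 [  0.           0.           1.        ]] 1
pan 0.66 [0.557 0.672 0.059 0.266] [0.488  0.0329 0.0043] [ 0.344 -0.017 -0.005] [0.567 0.073 0.023]
pan 0.46 [0.726 0.596 0.044 0.039] [ 0.5175 -0.196   0.0601] [ 0.497 -0.222 -0.001] [ 0.538 -0.183  0.097]
charcoal 0.92 [0.442 0.576 0.056 0.143] [0.5394 0.1872 0.0304] [0.479 0.152 0.01 ] [0.601 0.223 0.036]
back_plate 0.57 [0.349 0.702 0.029 0.057] [0.4329 0.3241 0.0063] [ 0.413  0.305 -0.001] [0.452 0.345 0.013]
flux 0.61 [0.726 0.594 0.04  0.042] [ 0.5185 -0.1957  0.0605] [ 0.5   -0.222 -0.003] [ 0.538 -0.183  0.097]
scriber_1 0.73 [0.434 0.365 0.096 0.001] [0.7327 0.2046 0.0076] [0.727 0.134 0.002] [0.74  0.267 0.013]
side [0.02248345 1.00049238 0.45612145] [-0.60484249  2.30075179 -1.55154855] [[437.29055481   0.         310.95853436]
 [  0.         437.29055481 203.42575633]
 [  0.           0.           1.        ]] 2
pan 0.78 [0.552 0.531 0.125 0.072] [0.4824 0.0365 0.0036
[... 763 characters left out ...]
0.603 0.397 0.008]
{'clock': 1.0, 'joint_positions': array([-1.36708607e+00,  2.45144923e-01,  1.55782118e+00,  1.82803232e-05,
        1.33871281e+00, -1.74088387e-01]), 'dq': array([ 0.00024674,  0.00064711,  0.00025016,  0.00032946, -0.00079139,
        0.0007059 ]), 'joint_torque': array([-8.70857311e-04, -4.15841746e+01, -3.14881325e+01,  6.84671220e-02,
        2.88703723e-02,  1.91010621e-06]), 'tcp_pos': array([ 0.23978509, -0.60414872,  0.19681509]), 'orientation': array([-2.59899904e+00,  1.76475229e+00,  7.77521406e-05]), 'wrist_force': array([-0.37445371,  0.50415111, -0.22228414]), 'wrist_torque': array([-0.03170127, -0.00061365,  0.047748  ]), 'grip_width': 0.09396770984692705}
```

```bash
python3 - <<'E'
from h import *
c=np.load('pics/top1.npz')['color']
cv2.imwrite('pics/topc.png',cv2.resize(c[130:400,180:500,::-1],None,fx=2.2,fy=2.2,interpolation=cv2.INTER_CUBIC))
E
```

```text
(no output)
```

View pics/side1.png

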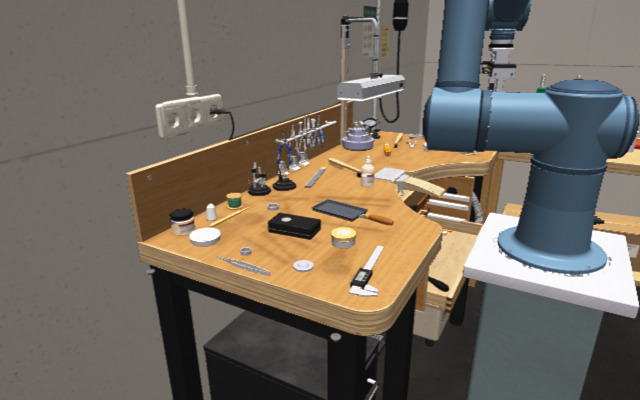

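View pics/topc.png

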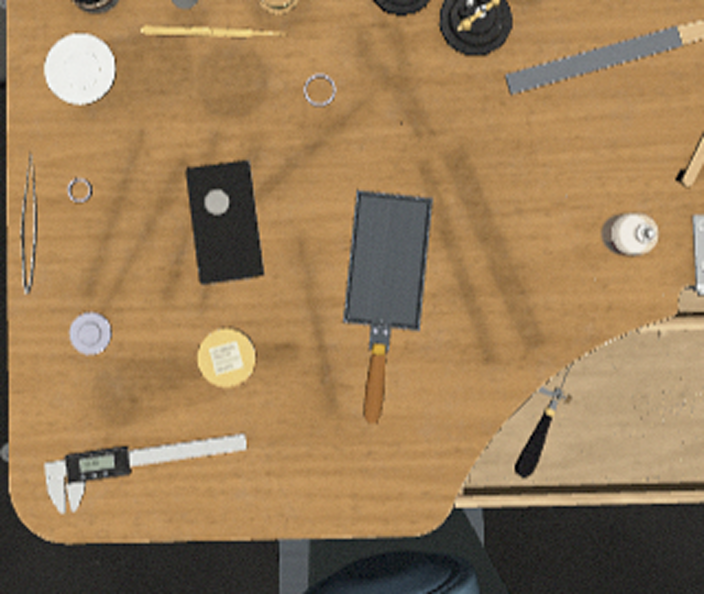

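The top view shows the charcoal (crop 225,222), pan (390,260), tin (227,357), plate (90,333), bezel (320,90), small bezel (79,190) and flux (635,235). Next I'll measure them precisely.

```bash
cat >> h.py <<'E'
def proj_px(p,uv,z):
    """pixel -> world at plane height z"""
    K=np.array(p['mtx']);uv=np.atleast_2d(uv).astype(float)
    d=np.c_[(uv[:,0]-K[0,2])/K[0,0],(uv[:,1]-K[1,2])/K[1,1],np.ones(len(uv))]@rot(p['attitude']).T
    o=np.array(p['position']);t=(z-o[2])/d[:,2];return o+d*t[:,None]
def plan(p,z,x0,x1,y0,y1,s=2000):
    """orthophoto at height z: rows = x decreasing, cols = y decreasing; s px/m"""
    K=np.array(p['mtx']);X=np.arange(x1,x0,-1/s);Y=np.arange(y1,y0,-1/s)
    YY,XX=np.meshgrid(Y,X);P=np.stack([XX,YY,np.full_like(XX,z)],-1)-np.array(p['position'])
    c=P@rot(p['attitude']);u=c[...,0]/c[...,2]*K[0,0]+K[0,2];v=c[...,1]/c[...,2]*K[1,1]+K[1,2]
    return cv2.remap(p['color'],u.astype(np.float32),v.astype(np.float32),cv2.INTER_CUBIC)
E
python3 - <<'E'
from h import *
p=capture('top');W=cloud(p);c=p['color'].astype(int)
lum=c.sum(-1)/3
def sel(x0,x1,y0,y1): return (W[...,0]>x0)&(W[...,0]<x1)&(W[...,1]>y0)&(W[...,1]<y1)
# bench level
print('bench z',np.nanmedian(W[sel(.4,.7,-.1,.3)&(lum>100)][:,2]))
# block top
m=sel(.45,.63,.13,.25)&(W[...,2]>.018)
v,u=np.nonzero(m);P=W[m];print('block n',len(P),'z',np.percentile(P[:,2],[5,50,95]))
Q=proj_px(p,np.c_[u,v],.030)[:,:2]
print('block rect',cv2.minAreaRect((Q*1000).astype(np.float32)),Q.mean(0))
mm=m&(lum>90);print('coin',mm.sum(),np.nanmedian(W[mm],0),p['color'][mm].mean(0))
# color-based block
for nm,box,z in(('block',(.45,.63,.13,.25),.030),):
    m=sel(*box)&(lum<60); n,l,st,ce=cv2.connectedComponentsWithStats(m.astype(np.uint8));i=1+np.argmax(st[1:,4])
    v,u=np.nonzero(l==i);Q=proj_px(p,np.c_[u,v],z)[:,:2];print('col',cv2.minAreaRect((Q*1000).astype(np.float32)))
cv2.imwrite('pics/oblk.png',plan(p,.030,.45,.63,.10,.28,3000)[:,:,::-1])
cv2.imwrite('pics/opan.png',plan(p,.011,.42,.60,-.05,.13,3000)[:,:,::-1])
im=np.hstack([plan(p,z,x-.03,x+.03,y-.03,y+.03,4000) for z,x,y in((.005,.433,.324),(.009,.675,.09),(.028,.41,.19))])
cv2.imwrite('pics/ored.png',im[:,:,::-1])
for nm,x,y,r,z in(('tin',.41,.19,.04,.028),('plate',.433,.324,.03,.005),('flux',.518,-.196,.04,.075),('bezel',.675,.09,.025,.009)):
    m=sel(x-r,x+r,y-r,y+r)&(W[...,2]>z*.45)
    v,u=np.nonzero(m);
    if len(u)<3: print(nm,'none');continue
    P=W[m];Q=proj_px(p,np.c_[u,v],z)[:,:2]
    print(nm,len(P),'med',np.median(P,0).round(4),'circ',cv2.minEnclosingCircle((Q*1000).astype(np.float32)),Q.mean(0).round(4), np.percentile(P[:,2],[50,95]).round(4))
E
```

```text
bench z 0.000546966213061495
block n 1547 z [0.02715921 0.03041767 0.03344733]
block rect ((539.915283203125, 187.13742065429688), (114.69450378417969, 63.37892532348633), 6.06817626953125) [0.53953535 0.18777885]
coin 125 [0.55874764 0.1944304  0.0307602 ] [161.432 156.016 145.664]
col ((540.9402465820312, 187.456787109375), (113.14990234375, 62.43473434448242), 6.057173252105713)Traceback (most recent call last):
  File "<stdin>", line 19, in <module>
    return _nx.concatenate(arrs, 1, dtype=dtype, casting=casting)
           ~~~~~~~~~~~~~~~^^^^^^^^^^^^^^^^^^^^^^^^^^^^^^^^^^^^^^^
ValueError: all the input array dimensions except for the concatenation axis must match exactly, but along dimension 0, the array at index 0 has size 240 and the array at index 1 has size 241
```

View pics/oblk.png

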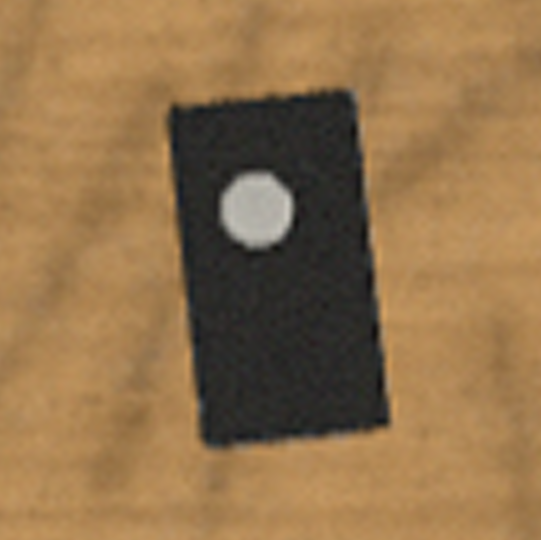

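View pics/opan.png

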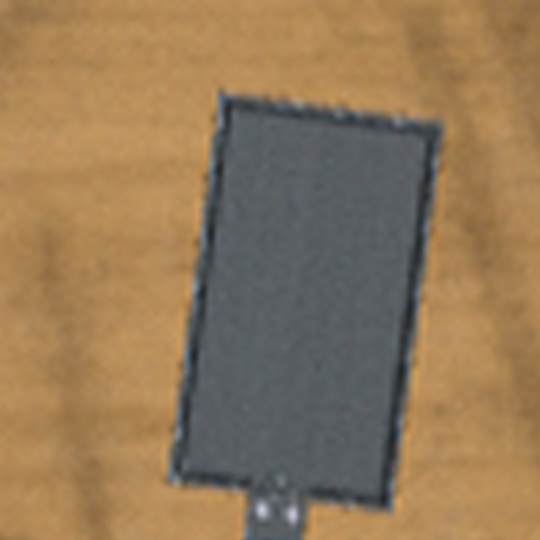

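The light spot (ortho 257,210) sits at block-top height, so it is a mark on the block and not a separate object. Next I'll measure the outlines from the ortho images.

```bash
cat >> h.py <<'E'
def seg(p,z,x,y,r,f,s=3000,ry=None):
    """rect+circle fit of mask f(rgb int) in an orthophoto -> metres"""
    x1,y1=x+r,y+(ry or r)
    im=plan(p,z,x-r,x1,y-(ry or r),y1,s).astype(int)
    m=f(im).astype(np.uint8);m=cv2.morphologyEx(m,cv2.MORPH_OPEN,np.ones((5,5)))
    n,l,st,ce=cv2.connectedComponentsWithStats(m);i=1+np.argmax(st[1:,4]);m=(l==i).astype(np.uint8)
    cs=max(cv2.findContours(m,cv2.RETR_EXTERNAL,cv2.CHAIN_APPROX_NONE)[0],key=len)[:,0]
    q=np.c_[x1-cs[:,1]/s,y1-cs[:,0]/s]
    return q,m,im
def rect(q):
    """robust rectangle: fit lines to four sides; returns centre, long,short, yaw of long axis"""
    (c,wh,a)=cv2.minAreaRect((q*1000).astype(np.float32));a=np.radians(a)
    if wh[0]<wh[1]: a+=np.pi/2;wh=wh[::-1]
    a=(a+np.pi/2)%np.pi-np.pi/2
    for _ in range(3):
        ex=np.array([np.cos(a),np.sin(a)]);ey=np.array([-ex[1],ex[0]]);d=q*1000-np.array(c)
        U,V=d@ex,d@ey
        f=lambda A,B,L,H,s:(lambda k:(np.median(B[k]),np.polyfit(A[k],B[k],1)[0]))((np.abs(A)<L/2-8)&(np.abs(B-s*H/2)<5))
        t,ts=f(U,V,wh[0],wh[1],1);b,bs=f(U,V,wh[0],wh[1],-1);r,rs=f(V,U,wh[1],wh[0],1);l,ls=f(V,U,wh[1],wh[0],-1)
        c=np.array(c)+ex*(r+l)/2+ey*(t+b)/2;wh=(r-l,t-b);a+=(ts+bs)/2
    return c/1000,wh,a
def circ(q):
    """algebraic circle fit"""
    A=np.c_[2*q,np.ones(len(q))];s=np.linalg.lstsq(A,(q**2).sum(1),rcond=None)[0]
    rr=np.sqrt(s[2]+s[0]**2+s[1]**2)
    return s[:2],2000*rr
notwood=lambda im:(im[...,0]-im[...,2])<35
E
python3 - <<'E'
from h import *
p=capture('top')
q,m,im=seg(p,.030,.54,.187,.09,lambda i:i.sum(-1)<200);print('block',rect(q))
q,m,im=seg(p,.011,.508,.029,.075,notwood);print('pan',rect(q))
q,m,im=seg(p,.011,.508,.029,.075,lambda i:notwood(i)&(i.sum(-1)>220));print('pan floor',rect(q))
q,m,im=seg(p,.005,.433,.324,.035,notwood);print('plate',circ(q));A=im
q,m,im=seg(p,.028,.41,.19,.045,lambda i:(i[...,1]>165));print('tin',circ(q));B=im
q,m,im=seg(p,.009,.675,.092,.03,notwood);print('bezel',circ(q));C=im
q,m,im=seg(p,.075,.518,-.196,.04,notwood);print('flux',circ(q));D=im
H=250
cv2.imwrite('pics/ored.png',np.vstack([np.hstack([cv2.resize(x.astype(np.uint8),(H,H)) for x in r]) for r in((A,B),(C,D))])[:,:,::-1])
E
```

```text
block (array([0.54080276, 0.18743418]), (np.float64(112.67437281057485), np.float64(61.746706631851424)), np.float64(0.1089236223547185))
pan (array([0.49922555, 0.02814145]), (np.float64(130.4740947726412), np.float64(75.18762666480981)), np.float64(-0.1338783652158418))
pan floor (array([0.49899588, 0.02970815]), (np.float64(126.50895590417109), np.float64(68.28895752356658)), np.float64(-0.14339990986950346))
plate (array([0.43425485, 0.32517843]), np.float64(41.57584409450321))
tin (array([0.40901332, 0.18870551]), np.float64(55.75386809620865))
bezel (array([0.67072386, 0.0909431 ]), np.float64(31.78301633542429))
flux (array([ 0.51791893, -0.19045288]), np.float64(42.28067842251472))
```

View pics/ored.png

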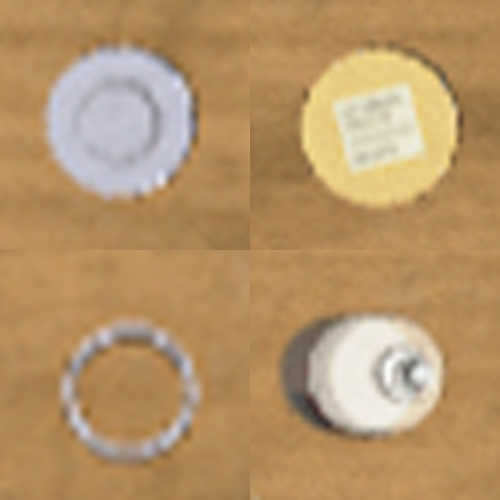

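```bash
python3 - <<'E'
from h import *
p=capture('top')
for th in(150,200,250,300):
    q,m,im=seg(p,.030,.54,.187,.09,lambda i:i.sum(-1)<th);r=rect(q);print('blockT',th,r[0].round(4),np.round(r[1],1),round(r[2],4))
for th in(15,35,55):
    q,m,im=seg(p,.030,.54,.187,.09,lambda i:(i[...,0]-i[...,2])<th);r=rect(q);print('blockTn',th,r[0].round(4),np.round(r[1],1),round(r[2],4))
for th in(15,25,35,45,55):
    q,m,im=seg(p,.011,.508,.029,.075,lambda i:(i[...,0]-i[...,2])<th);r=rect(q);print('panT',th,r[0].round(4),np.round(r[1],1),round(r[2],4))
s=capture('side')
A=plan(s,.030,.45,.63,.10,.28,3000);B=plan(s,.011,.42,.60,-.05,.13,3000)
cv2.imwrite('pics/sob.png',np.hstack([cv2.resize(A,(390,390)),cv2.resize(B,(390,390))])[:,:,::-1])
for nm,x,y,z in(('plate',.434,.325,.005),('tin',.409,.189,.028),('bezel',.672,.091,.009)):
    q,m,im=seg(s,z,x,y,.045,notwood if nm!='tin' else lambda i:i[...,1]>165);print(nm,circ(q),q.min(0).round(4),q.max(0).round(4))
E
```

```text
blockT 150 [0.5409 0.1874] [111.3  60.6] 0.1092
blockT 200 [0.5408 0.1875] [112.6  61.7] 0.1088
blockT 250 [0.5408 0.1875] [113.8  62.7] 0.1075
blockT 300 [0.5408 0.1875] [115.   63.6] 0.1071
blockTn 15 [0.5405 0.1873] [111.9  61.1] 0.1055
blockTn 35 [0.5404 0.1872] [113.5  62.5] 0.1056
blockTn 55 [0.5404 0.1872] [115.   63.7] 0.105
panT 15 [0.4992 0.0281] [129.2  74.2] -0.1337
panT 25 [0.4992 0.0281] [129.9  74.7] -0.1337
panT 35 [0.4992 0.0281] [130.5  75.2] -0.1341
panT 45 [0.4993 0.0281] [131.1  75.6] -0.1339
panT 55 [0.4993 0.0281] [131.7  76.1] -0.1341
plate (array([0.43466529, 0.33067396]), np.float64(44.68783321761171)) [0.413  0.3077] [0.457 0.354]
tin (array([0.41930925, 0.19851558]), np.float64(68.96573844021023)) [0.3817 0.1623] [0.454 0.234]
bezel (array([0.66682408, 0.10300836]), np.float64(40.10373808189286)) [0.6467 0.0813] [0.6863 0.1247]
```

View pics/sob.png

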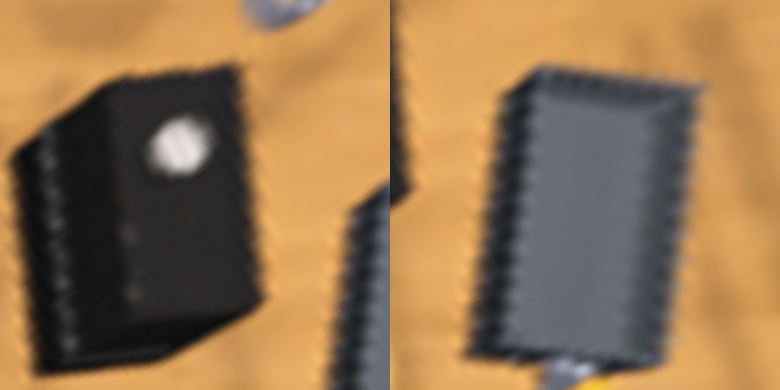

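```bash
cat >> h.py <<'E'
def go(x,y,z,yaw=None,show=True):
    """target TCP (tool down), jaw axis yaw (mod pi) -> dp cm, twist"""
    o=observe();M=rot(o['orientation']);d=M.T@(np.array([x,y,z])-o['tcp_pos'])*100
    cur=np.arctan2(M[1,0],M[0,0]);tw=0
    if yaw is not None:
        tw=-((yaw-cur+np.pi/2)%np.pi-np.pi/2)
    print('dp',d.round(2),'twist',round(tw,3),'yaw',round(cur,3),'tilt',M[:,2].round(4)[:2],'j6',round(o['joint_positions'][5],2),'t',round(o['clock'],2),'tcp',o['tcp_pos'].round(4),'w',round(o['grip_width'],4),'F',o['wrist_force'].round(1))
E
python3 -c "
from h import *
go(.5406,.1874,.15,.107-np.pi/2)"
```

```text
dp [-62.48 -57.16   4.68] twist 0.271 yaw -1.193 tilt [-0.0001  0.    ] j6 -0.17 t 1.2 tcp [ 0.2398 -0.6042  0.1969] w 0.094 F [0.2 0.6 0.1]
```

>>> jog_arm(moves=[{"dp": [-4.4, -4.0, 0]}, {"dp": [-8.7, -8.0, 0]}, {"dp": [-13, -12, 0.5]}, {"dp": [-17.4, -16, 1]}, {"dp": [-21.5, -19.7, 1.5], "twist": 0.1}], grip=1)

```text
$.moves[0]: bad value
```

>>> jog_arm(moves=[{"dp": [-4.5, -4.0, 0.5]}, {"dp": [-9, -8.1, 1]}, {"dp": [-13.5, -12.2, 1.5]}, {"dp": [-17.4, -16, 2]}, {"dp": [-21.5, -19.7, 2.5], "twist": 0.1}])

```text
$.moves[0]: bad value
```

```bash
python3 -c "
from h import *
go(.5406,.1874,.15,.107-np.pi/2)"
```

```text
dp [-62.48 -57.16   4.68] twist 0.271 yaw -1.193 tilt [-0.0001  0.    ] j6 -0.17 t 1.2 tcp [ 0.2398 -0.6042  0.1969] w 0.094 F [0.2 0.6 0.1]
```

Every row needs a twist value, so I'll add one.

>>> jog_arm(moves=[{"dp": [-4.4, -4.0, 0], "twist": 0}, {"dp": [-8.7, -8.0, 0], "twist": 0.05}, {"dp": [-13, -12, 0.5], "twist": 0.1}, {"dp": [-17.4, -16, 1], "twist": 0.1}, {"dp": [-21.5, -19.7, 1.5], "twist": 0.1}], grip=1)

```text
clock: 1.82
tcp_pos: [0.344, -0.3299, 0.1819]
orientation: [2.507, -1.893, 0.001]
wrist_force: [0.9, 0.8, 0.5]
grip_width: 0.094
```

```bash
python3 -c "
from h import *
go(.5406,.1874,.15,.107-np.pi/2)"
```

```text
dp [-44.36 -33.08   3.18] twist 0.171 yaw -1.293 tilt [ 0.0005 -0.0004] j6 0.29 t 1.82 tcp [ 0.344  -0.3299  0.1819] w 0.094 F [0.9 0.8 0.5]
```

>>> jog_arm(moves=[{"dp": [-4.4, -3.5, 0.5], "twist": 0.03}, {"dp": [-9, -7, 1], "twist": 0.06}, {"dp": [-14, -10.5, 1.5], "twist": 0.1}, {"dp": [-19, -14, 2], "twist": 0.14}, {"dp": [-24, -17.5, 2.5], "twist": 0.17}])

```text
clock: 2.45
tcp_pos: [0.4466, -0.051, 0.1572]
orientation: [-2.336, 2.1, -0.002]
wrist_force: [1.1, -0.5, -0.4]
grip_width: 0.0936
```

```bash
python3 -c "
from h import *
go(.5406,.1874,.15,.107-np.pi/2)"
```

```text
dp [-22.71 -11.88   0.72] twist -0.0 yaw -1.464 tilt [ 0.0015 -0.0006] j6 1.1 t 2.45 tcp [ 0.4466 -0.051   0.1572] w 0.0936 F [ 1.1 -0.5 -0.4]
```

>>> jog_arm(moves=[{"dp": [-5.2, -2.7, 0], "twist": 0}, {"dp": [-10.5, -5.5, 0], "twist": 0}, {"dp": [-15.7, -8.2, 0.3], "twist": 0}, {"dp": [-20.5, -10.7, 0.7], "twist": 0}, {"dp": [-22.7, -11.9, 0.7], "twist": 0}])

```text
clock: 3.08
tcp_pos: [0.5402, 0.1882, 0.1495]
orientation: [2.341, -2.095, -0.001]
wrist_force: [-0.1, -1.3, 0.2]
grip_width: 0.094
```

```bash
python3 -c "
from h import *
go(.5406,.1874,.032,.107-np.pi/2)
p=capture('side');save(p,'s2')"
```

```text
dp [ 0.08 -0.04 11.75] twist 0.003 yaw -1.46 tilt [-0.0004  0.0001] j6 1.6 t 3.08 tcp [0.5402 0.1882 0.1495] w 0.094 F [-0.1 -1.3  0.2]
```

View pics/s2.png

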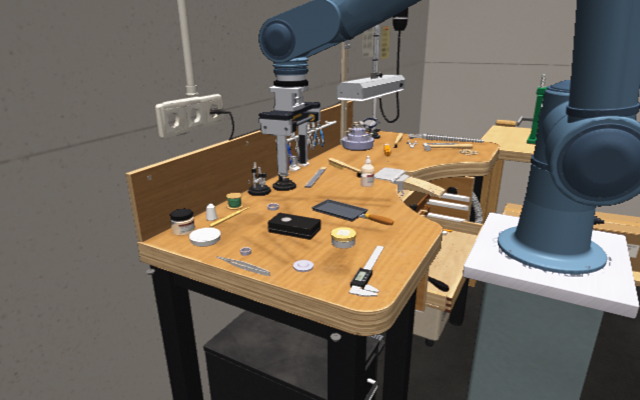

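The gripper is centred over the block, around (290,160). Descending and gripping.

>>> jog_arm(moves=[{"dp": [0.06, -0.04, 4], "twist": 0.003}, {"dp": [0.06, -0.04, 8], "twist": 0.003}, {"dp": [0.06, -0.04, 10.5], "twist": 0.003}, {"dp": [0.06, -0.04, 11.75], "twist": 0.003}, {"dp": [0.06, -0.04, 11.75], "twist": 0.003}])

```text
clock: 3.75
tcp_pos: [0.5401, 0.1847, 0.0321]
orientation: [2.334, -2.102, -0.001]
wrist_force: [0.4, -0.1, 0.5]
grip_width: 0.0941
```

>>> jog_arm(moves=[{"dp": [0, 0, 0], "twist": 0}, {"dp": [0, 0, 0], "twist": 0}, {"dp": [0, 0, 0], "twist": 0}, {"dp": [0, 0, 0], "twist": 0}, {"dp": [0, 0, 0], "twist": 0}], grip=0.55, grip_force=25)

```text
clock: 4.38
tcp_pos: [0.5404, 0.1851, 0.0324]
orientation: [-2.335, 2.102, -0.0]
wrist_force: [-0.4, -0.1, -0.6]
grip_width: 0.0521
```

```bash
python3 -c "
from h import *
go(.5406,.1874,.032,.107-np.pi/2)
p=capture('side');save(p,'s3')"
```

```text
dp [-0.23 -0.05  0.04] twist -0.002 yaw -1.466 tilt [0. 0.] j6 1.6 t 4.38 tcp [0.5404 0.1851 0.0324] w 0.0521 F [-0.4 -0.1 -0.6]
```

```bash
python3 -c "
from h import *
c=cv2.imread('pics/s3.png');cv2.imwrite('pics/s3c.png',cv2.resize(c[130:300,200:420],None,fx=3.4,fy=3.4))
p=capture('top');save(p,'t3')"
```

```text
(no output)
```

View pics/s3c.png

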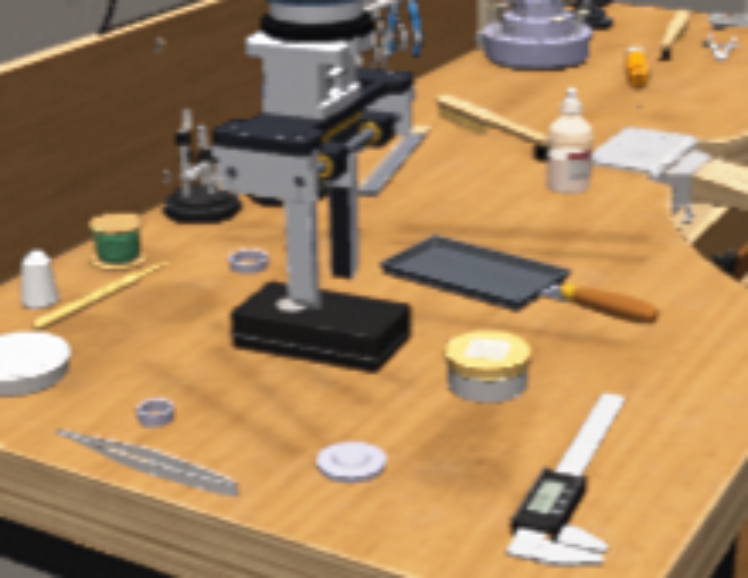

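View pics/t3.png

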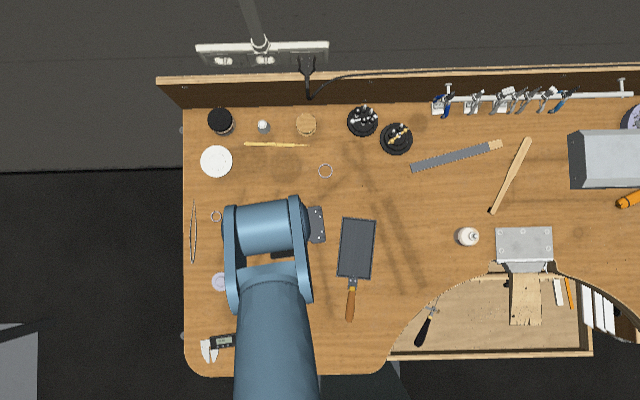

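```bash
python3 -c "
from h import *
p=capture('side');W=cloud(p);save(p,'s4')
def pr(P):
    c=(np.array(P)-p['position'])@rot(p['attitude']);K=p['mtx'];return (c[0]/c[2]*K[0,0]+K[0,2],c[1]/c[2]*K[1,1]+K[1,2],c[2])
for P in([.5404,.1851,.0324],[.5404,.1851,.010],[.54,.211,.01],[.54,.159,.01],[.54,.187,.03]): print(P,pr(P))
# finger tip columns
for px in((287,195),(288,205),(288,210),(288,215),(289,218),(300,190),(300,205),(285,160)):
    print(px,W[px[1],px[0]].round(4),p['color'][px[1],px[0]])
c=p['color'][130:250,230:340,::-1];cv2.imwrite('pics/s4c.png',cv2.resize(c,None,fx=5,fy=5))
print(observe())
"
```

```text
[0.5404, 0.1851, 0.0324] (np.float64(296.0643287101186), np.float64(218.07063991383174), np.float64(1.0536172212536723))
[0.5404, 0.1851, 0.01] (np.float64(296.3015209140432), np.float64(226.51882689459757), np.float64(1.061939127321881))
[0.54, 0.211, 0.01] (np.float64(290.7182880576554), np.float64(230.58107723211833), np.float64(1.0409829738908467))
[0.54, 0.159, 0.01] (np.float64(301.98707049722356), np.float64(222.64767111728787), np.float64(1.0826813241055675))
[0.54, 0.187, 0.03] (np.float64(295.8155441060873), np.float64(219.29534997938262), np.float64(1.0527980930224548))
(287, 195) [0.5379 0.2247 0.1055] [142 142 145]
(288, 205) [0.537  0.2234 0.0807] [141 141 145]
(288, 210) [0.5376 0.2232 0.068 ] [142 142 146]
(288, 215) [0.5369 0.225  0.0563] [141 141 145]
(289, 218) [0.535  0.2241 0.0488] [104 103 106]
(300, 190) [0.543  0.1599 0.0958] [22 22 24]
(300, 205) [0.545  0.1582 0.0559] [24 23 25]
(285, 160) [0.5383 0.227  0.1884] [142 142 146]
{'clock': 4.525, 'joint_positions': array([1.31564525e-01, 2.70790968e-01, 1.85737172e+00, 3.04974674e-05,
       1.01354168e+00, 1.59745921e+00]), 'dq': array([ 0.00200865, -0.00061243, -0.00022181, -0.00145923,  0.00063656,
       -0.0007152 ]), 'joint_torque': array([ 2.85727445e-03, -3.74432766e+01, -2.62984943e+01,  1.18732400e-02,
       -7.46041210e-02, -4.55516943e-05]), 'tcp_pos': array([0.54034599, 0.18509252, 0.03231816]), 'orientation': array([ 2.33478186e+00, -2.10189667e+00, -1.44809027e-04]), 'wrist_force': array([0.77071765, 0.59174389, 0.99556342]), 'wrist_torque': array([ 0.04976184, -0.03034182, -0.01860856]), 'grip_width': 0.052108776574587914}
```

View pics/s4c.png

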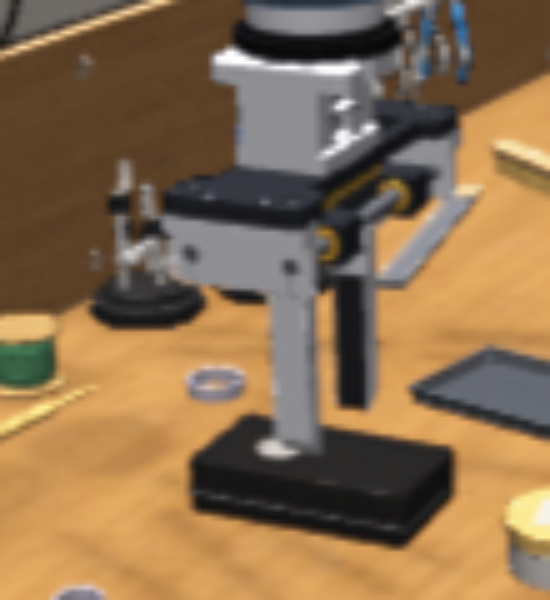

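The jaws closed to 52 mm above the block: the side camera puts the fingertips around z≈0.045, not the 0.010 that the stated TCP gives. I'll measure that offset before going further.

```bash
python3 -c "
from h import *
p=capture('side');W=cloud(p);c=p['color'].astype(int)
for nm,y0,y1 in(('near',.205,.235),('far',.13,.172)):
    m=(W[...,0]>.52)&(W[...,0]<.56)&(W[...,1]>y0)&(W[...,1]<y1)&(W[...,2]>.036)&(W[...,2]<.2)
    v,u=np.nonzero(m)
    for r in sorted(set(v))[-14:]:
        k=v==r;P=W[r,u[k]];print(nm,r,k.sum(),np.round(np.median(P,0),4),c[r,u[k]].mean(0).round())
"
```

```text
near 207 9 [0.5359 0.2251 0.0762] [143. 140. 141.]
near 208 9 [0.5365 0.2246 0.073 ] [145. 142. 143.]
near 209 10 [0.5361 0.2234 0.0703] [142. 136. 133.]
near 210 10 [0.5366 0.2247 0.0682] [142. 135. 132.]
near 211 10 [0.5366 0.2236 0.0656] [143. 136. 134.]
near 212 10 [0.5355 0.2228 0.0629] [144. 137. 134.]
near 213 10 [0.5371 0.2235 0.0602] [142. 139. 139.]
near 214 10 [0.5354 0.2237 0.0575] [130. 128. 131.]
near 215 10 [0.5361 0.224  0.0555] [125. 125. 129.]
near 216 10 [0.5358 0.2234 0.0529] [126. 126. 129.]
near 217 9 [0.535  0.2237 0.0503] [129. 129. 132.]
near 218 9 [0.5371 0.222  0.0471] [118. 117. 118.]
near 219 8 [0.5371 0.2181 0.0439] [112. 110. 110.]
near 220 3 [0.5317 0.215  0.04  ] [75. 74. 75.]
far 198 9 [0.5429 0.1595 0.0742] [62. 55. 51.]
far 199 9 [0.5429 0.1599 0.072 ] [63. 57. 53.]
far 200 9 [0.5429 0.1603 0.0697] [65. 58. 55.]
far 201 8 [0.5428 0.1617 0.0683] [65. 56. 49.]
far 202 9 [0.544  0.1596 0.0645] [69. 61. 54.]
far 203 9 [0.5429 0.1605 0.0613] [71. 61. 54.]
far 204 9 [0.5426 0.1601 0.059 ] [71. 63. 55.]
far 205 9 [0.5431 0.1606 0.0565] [71. 61. 55.]
far 206 8 [0.5428 0.1597 0.0544] [55. 52. 50.]
far 207 8 [0.5417 0.1602 0.0516] [55. 51. 50.]
far 208 8 [0.5414 0.1609 0.0495] [56. 51. 51.]
far 209 8 [0.5429 0.1612 0.0463] [60. 55. 52.]
far 210 7 [0.5432 0.1598 0.044 ] [53. 47. 44.]
far 211 7 [0.5435 0.1603 0.0402] [105.  78.  55.]
```

The tips really stand at z≈0.0435, about 12 mm above the reported TCP z. I'll work with tip height = reported z + 0.012, measured by camera. Opening, then descending with force checks.

>>> jog_arm(moves=[{"dp": [-0.15, -0.05, 0], "twist": 0}, {"dp": [-0.2, -0.05, 0], "twist": 0}, {"dp": [-0.2, -0.05, 0], "twist": 0}, {"dp": [-0.2, -0.05, 0], "twist": 0}, {"dp": [-0.2, -0.05, 0], "twist": 0}], grip=1)

```text
clock: 5.2
tcp_pos: [0.5407, 0.1871, 0.0324]
orientation: [-2.335, 2.102, -0.0]
wrist_force: [-0.7, 0.4, -1.1]
grip_width: 0.0934
```

>>> jog_arm(moves=[{"dp": [0, 0, 1], "twist": 0}, {"dp": [0, 0, 1.8], "twist": 0}, {"dp": [0, 0, 2.4], "twist": 0}, {"dp": [0, 0, 2.6], "twist": 0}, {"dp": [0, 0, 2.6], "twist": 0}])

```text
clock: 5.82
tcp_pos: [0.5407, 0.1871, 0.0062]
orientation: [2.335, -2.102, -0.0]
wrist_force: [0.1, 0.1, 0.6]
grip_width: 0.0942
```

```bash
cat >> h.py <<'E'
def tips(p,x,y,zlo,zhi=.2,rx=.04,ry=.08):
    W=cloud(p);m=(abs(W[...,0]-x)<rx)&(abs(W[...,1]-y)<ry)&(W[...,2]>zlo)&(W[...,2]<zhi)
    return W,m
E
python3 -c "
from h import *
go(.5406,.1874,-.002,.107-np.pi/2)
p=capture('side');save(p,'s5')
c=p['color'][130:250,230:340,::-1];cv2.imwrite('pics/s5c.png',cv2.resize(c,None,fx=5,fy=5))"
```

```text
dp [-0.03  0.    0.82] twist -0.002 yaw -1.466 tilt [-0.0002 -0.    ] j6 1.6 t 5.83 tcp [0.5407 0.1871 0.0062] w 0.0942 F [0.1 0.1 0.6]
```

View pics/s5c.png

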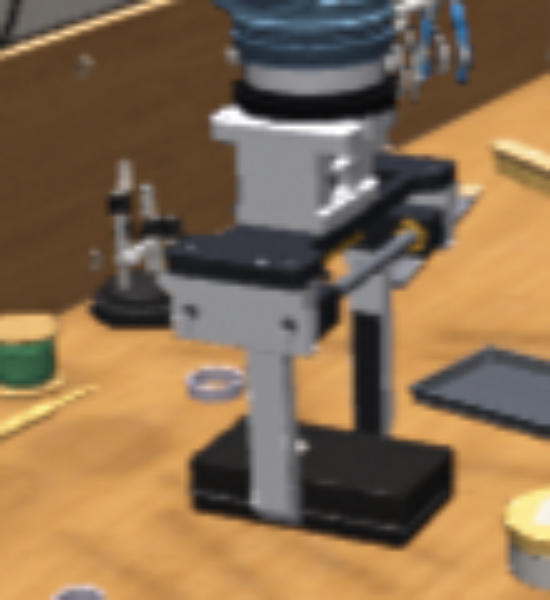

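The near finger is now beside the block, tip around crop (275,520). Going 6 mm lower, then gripping.

>>> jog_arm(moves=[{"dp": [0, 0, 0.3], "twist": 0}, {"dp": [0, 0, 0.6], "twist": 0}, {"dp": [0, 0, 0.6], "twist": 0}, {"dp": [0, 0, 0.6], "twist": 0}, {"dp": [0, 0, 0.6], "twist": 0}])

```text
clock: 6.5
tcp_pos: [0.5408, 0.1871, 0.0005]
orientation: [-2.335, 2.102, -0.0]
wrist_force: [0.3, 0.2, 0.0]
grip_width: 0.0944
```

>>> jog_arm(moves=[{"dp": [0, 0, 0], "twist": 0}, {"dp": [0, 0, 0], "twist": 0}, {"dp": [0, 0, 0], "twist": 0}, {"dp": [0, 0, 0], "twist": 0}, {"dp": [0, 0, 0], "twist": 0}], grip=0.5, grip_force=25)

```text
clock: 7.12
tcp_pos: [0.5407, 0.1871, 0.0004]
orientation: [-2.335, 2.102, 0.0]
wrist_force: [0.3, 0.0, 1.1]
grip_width: 0.0621
```

```bash
python3 -c "
from h import *
go(.4992,.0281,.06,-.134-np.pi/2)
p=capture('side');save(p,'s6')
c=p['color'][130:250,230:340,::-1];cv2.imwrite('pics/s6c.png',cv2.resize(c,None,fx=5,fy=5))"
```

```text
dp [15.38  5.79 -5.96] twist 0.239 yaw -1.466 tilt [-0.      0.0001] j6 1.6 t 7.12 tcp [5.407e-01 1.871e-01 4.000e-04] w 0.0621 F [0.3 0.  1.1]
```

View pics/s6c.png

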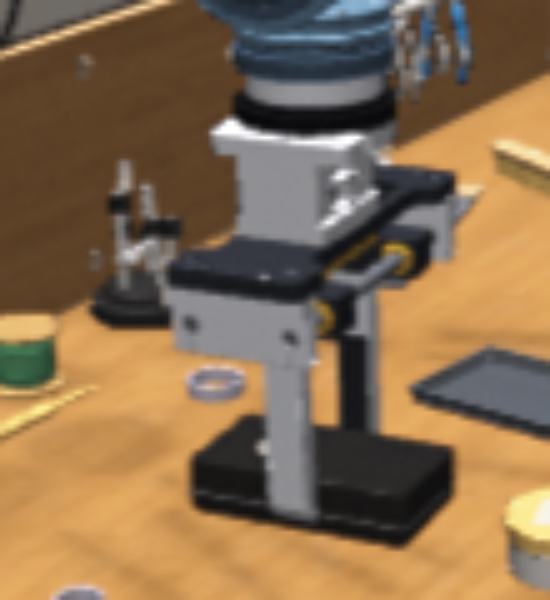

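Gripped at 62.1 mm. Lifting and carrying to the pan.

>>> jog_arm(moves=[{"dp": [0, 0, -0.5], "twist": 0}, {"dp": [0, 0, -1.5], "twist": 0}, {"dp": [0, 0, -3], "twist": 0}, {"dp": [0, 0, -4], "twist": 0}, {"dp": [0, 0, -4.5], "twist": 0}])

```text
clock: 7.8
tcp_pos: [0.5413, 0.1872, 0.0467]
orientation: [-2.334, 2.101, -0.002]
wrist_force: [0.1, 0.6, -1.4]
grip_width: 0.0616
```

>>> jog_arm(moves=[{"dp": [2, 0.8, 0], "twist": 0.04}, {"dp": [5, 1.9, 0], "twist": 0.1}, {"dp": [9, 3.4, 0], "twist": 0.16}, {"dp": [12.5, 4.7, 0], "twist": 0.21}, {"dp": [15.3, 5.8, 0], "twist": 0.239}])

```text
clock: 8.43
tcp_pos: [0.4974, 0.0267, 0.0447]
orientation: [2.062, -2.368, -0.001]
wrist_force: [0.7, 0.1, -1.9]
grip_width: 0.0615
```

>>> jog_arm(moves=[{"dp": [0, 0, 0], "twist": 0}, {"dp": [0, 0, 0], "twist": 0}, {"dp": [0, 0, 0], "twist": 0}, {"dp": [0, 0, 0], "twist": 0}, {"dp": [0, 0, 0], "twist": 0}])

```text
clock: 9.05
tcp_pos: [0.4991, 0.0293, 0.0453]
orientation: [2.068, -2.365, -0.0]
wrist_force: [0.6, -0.3, -0.7]
grip_width: 0.0621
```

```bash
python3 -c "
from h import *
go(.4992,.0281,.0034,-.134-np.pi/2)
p=capture('side');save(p,'s7')
c=p['color'][130:250,250:420,::-1];cv2.imwrite('pics/s7c.png',cv2.resize(c,None,fx=4.5,fy=4.5))"
```

```text
dp [ 0.12 -0.03  4.19] twist 0.001 yaw -1.704 tilt [-0.0001  0.    ] j6 1.54 t 9.05 tcp [0.4991 0.0293 0.0453] w 0.0621 F [ 0.6 -0.3 -0.7]
```

View pics/s7c.png

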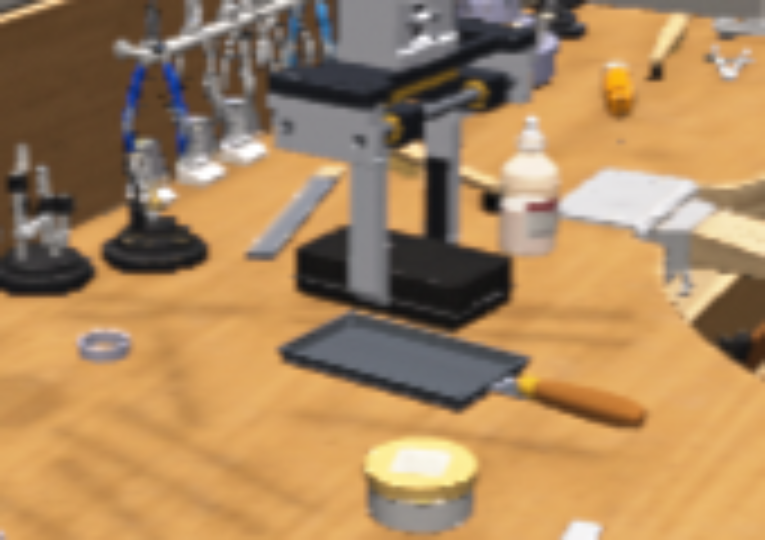

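>>> jog_arm(moves=[{"dp": [0.1, -0.03, 1], "twist": 0.001}, {"dp": [0.1, -0.03, 2.2], "twist": 0.001}, {"dp": [0.1, -0.03, 2.8], "twist": 0.001}, {"dp": [0.1, -0.03, 3], "twist": 0.001}, {"dp": [0.1, -0.03, 3], "twist": 0.001}])

```text
clock: 9.72
tcp_pos: [0.4992, 0.0278, 0.0152]
orientation: [2.066, -2.366, -0.0]
wrist_force: [-1.1, -0.2, -0.6]
grip_width: 0.0617
```

>>> jog_arm(moves=[{"dp": [0, 0, 0.3], "twist": 0}, {"dp": [0, 0, 0.6], "twist": 0}, {"dp": [0, 0, 0.9], "twist": 0}, {"dp": [0, 0, 1.1], "twist": 0}, {"dp": [0, 0, 1.1], "twist": 0}])

```text
clock: 10.35
tcp_pos: [0.499, 0.0279, 0.0042]
orientation: [2.066, -2.366, -0.001]
wrist_force: [0.2, -1.4, -1.2]
grip_width: 0.062
```

```bash
python3 -c "
from h import *
go(.4992,.0283,.0034,-.134-np.pi/2)
p=capture('side');save(p,'s8')
c=p['color'][130:250,250:420,::-1];cv2.imwrite('pics/s8c.png',cv2.resize(c,None,fx=4.5,fy=4.5))"
```

```text
dp [-0.05 -0.01  0.08] twist -0.001 yaw -1.706 tilt [-0.0004  0.0001] j6 1.53 t 10.35 tcp [0.499  0.0279 0.0042] w 0.062 F [ 0.2 -1.4 -1.2]
```

View pics/s8c.png

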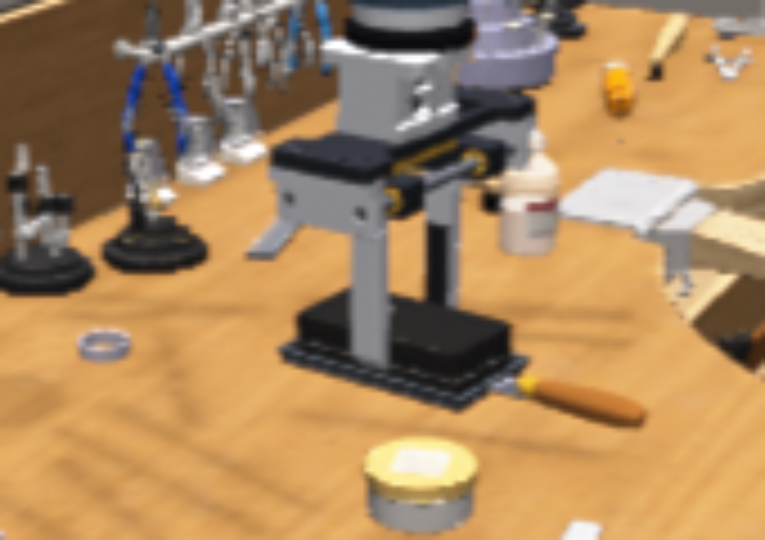

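It is going in evenly with no contact force. Lowering the last millimetre and releasing.

>>> jog_arm(moves=[{"dp": [0, 0, 0.05], "twist": 0}, {"dp": [0, 0, 0.1], "twist": 0}, {"dp": [0, 0, 0.1], "twist": 0}, {"dp": [0, 0, 0.1], "twist": 0}, {"dp": [0, 0, 0.1], "twist": 0}])

```text
clock: 11.02
tcp_pos: [0.4992, 0.0278, 0.0034]
orientation: [2.066, -2.366, -0.0]
wrist_force: [0.1, 0.0, -0.4]
grip_width: 0.0617
```

>>> jog_arm(moves=[{"dp": [0, 0, 0], "twist": 0}, {"dp": [0, 0, 0], "twist": 0}, {"dp": [0, 0, 0], "twist": 0}, {"dp": [0, 0, -1.5], "twist": 0}, {"dp": [0, 0, -6], "twist": 0}], grip=0.9)

```text
clock: 11.65
tcp_pos: [0.4972, 0.0281, 0.0628]
orientation: [2.064, -2.364, -0.006]
wrist_force: [0.5, -0.6, 0.1]
grip_width: 0.0847
```

```bash
python3 -c "
from h import *
go(.4342,.325,.10,None)
p=capture('side');save(p,'s9');W=cloud(p)
c=p['color'][130:250,250:420,::-1];cv2.imwrite('pics/s9c.png',cv2.resize(c,None,fx=4.5,fy=4.5))
m=(abs(W[...,0]-.499)<.07)&(abs(W[...,1]-.028)<.033)&(W[...,2]>.022)&(W[...,2]<.045)
P=W[m];A=np.c_[P[:,:2]-[.499,.028],np.ones(len(P))];print(np.linalg.lstsq(A,P[:,2],rcond=None)[0],len(P))
"
```

```text
dp [-28.57  10.27  -3.67] twist 0 yaw -1.706 tilt [-0.0049  0.0008] j6 1.53 t 11.65 tcp [0.4972 0.0281 0.0628] w 0.0847 F [ 0.5 -0.6  0.1]
[ 0.00378628 -0.05169789  0.03104877] 448
```

View pics/s9c.png

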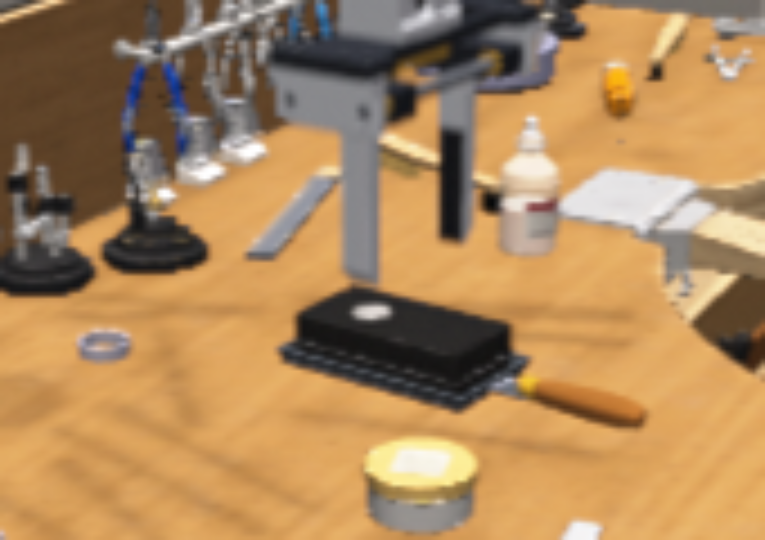

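The block sits in the pan, inside the lip all round. Now to the plate.

>>> jog_arm(moves=[{"dp": [-5.5, 2, -2], "twist": 0}, {"dp": [-11, 4, -2], "twist": 0}, {"dp": [-17, 6.1, -2], "twist": 0}, {"dp": [-23, 8.3, -2], "twist": 0}, {"dp": [-28.5, 10.3, 0], "twist": 0}], grip=0.65)

```text
clock: 12.32
tcp_pos: [0.4373, 0.3256, 0.0667]
orientation: [-2.063, 2.361, -0.003]
wrist_force: [1.4, -0.0, -1.0]
grip_width: 0.0611
```

>>> jog_arm(moves=[{"dp": [0, 0, 0], "twist": 0}, {"dp": [0, 0, 0], "twist": 0}, {"dp": [0, 0, 0], "twist": 0}, {"dp": [0, 0, 0], "twist": 0}, {"dp": [0, 0, 0], "twist": 0}])

```text
clock: 12.95
tcp_pos: [0.4364, 0.3219, 0.0642]
orientation: [-2.064, 2.367, -0.0]
wrist_force: [0.2, -0.2, 0.7]
grip_width: 0.0611
```

```bash
python3 -c "
from h import *
go(.4342,.325,-.0045,None)
p=capture('side');save(p,'s10');W=cloud(p)
c=p['color'][130:290,230:400,::-1];cv2.imwrite('pics/s10c.png',cv2.resize(c,None,fx=3.6,fy=3.6))
m=(abs(W[...,0]-.434)<.03)&(abs(W[...,1]-.325)<.06)&(W[...,2]>.015)&(W[...,2]<.2)
v,u=np.nonzero(m)
for s in(1,0):
  k=(W[v,u,1]>.33)==s;vv=v[k];uu=u[k]
  for r in sorted(set(vv))[-5:]:
    P=W[r,uu[vv==r]];print(r,(vv==r).sum(),np.median(P,0).round(4))
"
```

```text
dp [-0.27  0.26  6.87] twist 0 yaw -1.707 tilt [0.0004 0.0002] j6 2.13 t 12.95 tcp [0.4364 0.3219 0.0642] w 0.0611 F [ 0.2 -0.2  0.7]
237 10 [0.4394 0.3654 0.0824]
238 8 [0.437  0.3645 0.0815]
239 7 [0.4366 0.3626 0.0786]
240 5 [0.4368 0.36   0.0745]
241 2 [0.4356 0.3581 0.0725]
225 10 [0.4297 0.2929 0.0813]
226 9 [0.4304 0.2921 0.0791]
227 9 [0.4317 0.2922 0.0764]
228 8 [0.4336 0.2914 0.0733]
229 5 [0.4289 0.2929 0.0728]
```

View pics/s10c.png

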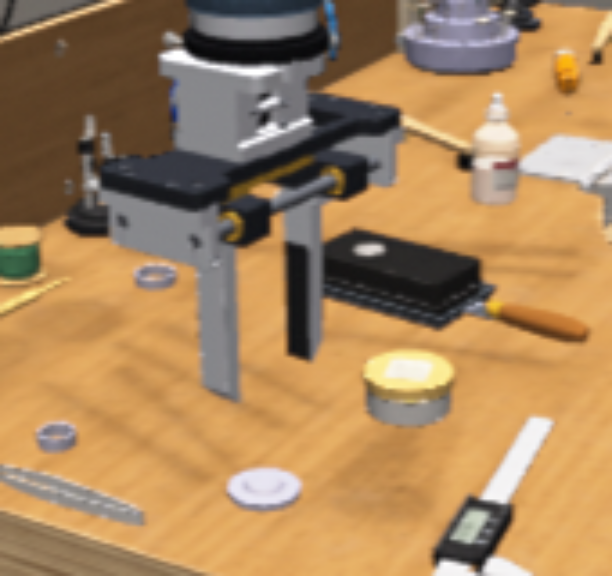

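The fingertips are at z≈0.074 with the TCP at 0.064, so the offset is about +10–12 mm. Descending to a safe height, then in guarded steps.

>>> jog_arm(moves=[{"dp": [-0.2, 0.2, 2], "twist": 0}, {"dp": [-0.27, 0.26, 4.5], "twist": 0}, {"dp": [-0.27, 0.26, 6], "twist": 0}, {"dp": [-0.27, 0.26, 6.4], "twist": 0}, {"dp": [-0.27, 0.26, 6.4], "twist": 0}])

```text
clock: 13.62
tcp_pos: [0.434, 0.3256, 0.0002]
orientation: [-2.066, 2.366, -0.0]
wrist_force: [-0.2, 0.5, 0.4]
grip_width: 0.0612
```

```bash
python3 -c "
from h import *
go(.4342,.325,-.0095,None)
p=capture('side');W=cloud(p)
c=p['color'][200:290,260:350,::-1];cv2.imwrite('pics/s11c.png',cv2.resize(c,None,fx=6,fy=6))
"
```

```text
dp [ 0.06 -0.03  0.97] twist 0 yaw -1.706 tilt [0.0003 0.0002] j6 2.14 t 13.62 tcp [4.340e-01 3.256e-01 2.000e-04] w 0.0612 F [-0.2  0.5  0.4]
```

View pics/s11c.png

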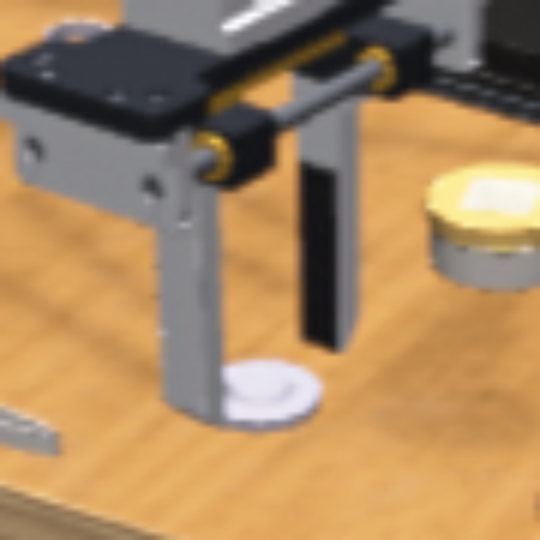

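>>> jog_arm(moves=[{"dp": [0.03, 0, 0.2], "twist": 0}, {"dp": [0.03, 0, 0.4], "twist": 0}, {"dp": [0.03, 0, 0.6], "twist": 0}, {"dp": [0.03, 0, 0.75], "twist": 0}, {"dp": [0.03, 0, 0.75], "twist": 0}])

```text
clock: 14.3
tcp_pos: [0.4335, 0.3252, -0.0078]
orientation: [2.066, -2.366, -0.0]
wrist_force: [0.6, -0.0, 1.1]
grip_width: 0.0609
```

>>> jog_arm(moves=[{"dp": [0, 0, 0.05], "twist": 0}, {"dp": [0, 0, 0.1], "twist": 0}, {"dp": [0, 0, 0.15], "twist": 0}, {"dp": [0, 0, 0.2], "twist": 0}, {"dp": [0, 0, 0.2], "twist": 0}])

```text
clock: 14.92
tcp_pos: [0.4338, 0.3253, -0.0084]
orientation: [2.066, -2.366, -0.0]
wrist_force: [-4.2, -2.7, 10.6]
grip_width: 0.0606
```

```bash
python3 -c "
from h import *
go(.4342,.325,-.0095,None)
p=capture('side');W=cloud(p)
c=p['color'][200:290,260:350,::-1];cv2.imwrite('pics/s12c.png',cv2.resize(c,None,fx=6,fy=6))
"
```

```text
dp [ 0.03 -0.05  0.11] twist 0 yaw -1.706 tilt [-0.0006 -0.0004] j6 2.14 t 14.93 tcp [ 0.4338  0.3253 -0.0084] w 0.0606 F [-4.2 -2.7 10.6]
```

View pics/s12c.png

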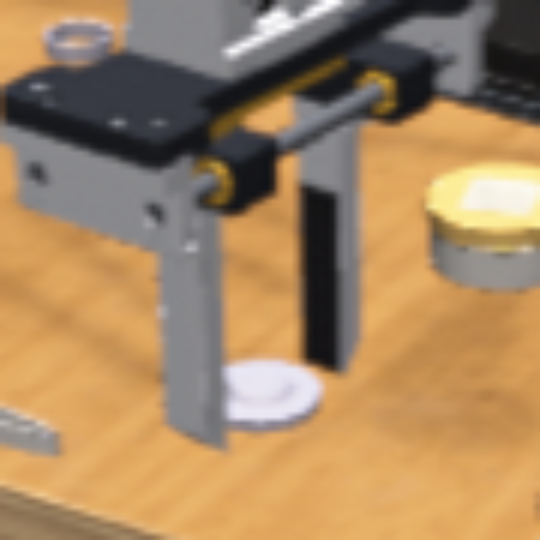

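Bench contact came at TCP z = -0.0084 (10.6 N), so the offset is +8 mm here. Backing off and gripping the disc edge.

>>> jog_arm(moves=[{"dp": [0.03, -0.05, -0.2], "twist": 0}, {"dp": [0.03, -0.05, -0.25], "twist": 0}, {"dp": [0.03, -0.05, -0.25], "twist": 0}, {"dp": [0.03, -0.05, -0.25], "twist": 0}, {"dp": [0.03, -0.05, -0.25], "twist": 0}])

```text
clock: 15.6
tcp_pos: [0.434, 0.3249, -0.0072]
orientation: [2.066, -2.366, -0.0]
wrist_force: [-0.3, -0.3, 0.1]
grip_width: 0.0614
```

>>> jog_arm(moves=[{"dp": [0, 0, 0], "twist": 0}, {"dp": [0, 0, 0], "twist": 0}, {"dp": [0, 0, 0], "twist": 0}, {"dp": [0, 0, 0], "twist": 0}, {"dp": [0, 0, 0], "twist": 0}], grip=0.3, grip_force=12)

```text
clock: 16.23
tcp_pos: [0.434, 0.3249, -0.0071]
orientation: [2.066, -2.366, -0.0]
wrist_force: [0.2, 0.5, -0.3]
grip_width: 0.0398
```

```bash
python3 -c "
from h import *
go(.4992,.0281,.05,None)
p=capture('side');W=cloud(p)
c=p['color'][200:290,260:350,::-1];cv2.imwrite('pics/s13c.png',cv2.resize(c,None,fx=6,fy=6))
"
```

```text
dp [ 28.53 -10.46  -5.71] twist 0 yaw -1.706 tilt [-0. -0.] j6 2.14 t 16.23 tcp [ 0.434   0.3249 -0.0071] w 0.0398 F [ 0.2  0.5 -0.3]
```

View pics/s13c.png

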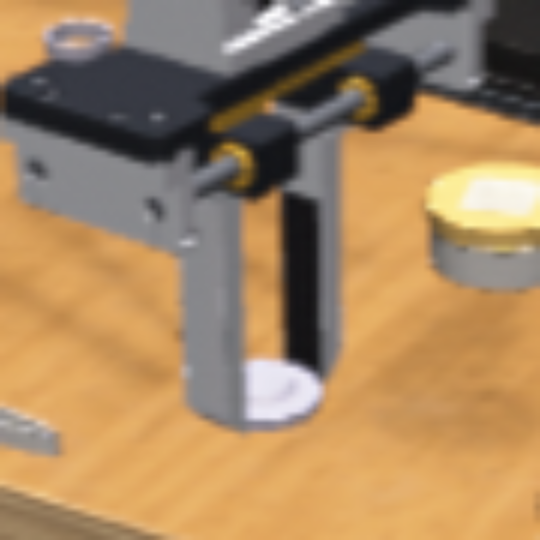

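Closed at 39.8 mm against a nominal 42. Lifting slightly to check the hold.

>>> jog_arm(moves=[{"dp": [0, 0, -0.5], "twist": 0}, {"dp": [0, 0, -1.5], "twist": 0}, {"dp": [0, 0, -3], "twist": 0}, {"dp": [0, 0, -4.5], "twist": 0}, {"dp": [0, 0, -5.7], "twist": 0}])

```text
clock: 16.9
tcp_pos: [0.4346, 0.3252, 0.0516]
orientation: [-2.065, 2.365, -0.001]
wrist_force: [-0.0, 0.1, -1.0]
grip_width: 0.0398
```

```bash
python3 -c "
from h import *
go(.4992,.0281,.05,None)
p=capture('side');W=cloud(p)
c=p['color'][180:270,260:350,::-1];cv2.imwrite('pics/s14c.png',cv2.resize(c,None,fx=6,fy=6,interpolation=cv2.INTER_CUBIC))
"
```

```text
dp [ 28.57 -10.4    0.15] twist 0 yaw -1.706 tilt [0.0015 0.0007] j6 2.14 t 16.9 tcp [0.4346 0.3252 0.0516] w 0.0398 F [-0.   0.1 -1. ]
```

View pics/s14c.png

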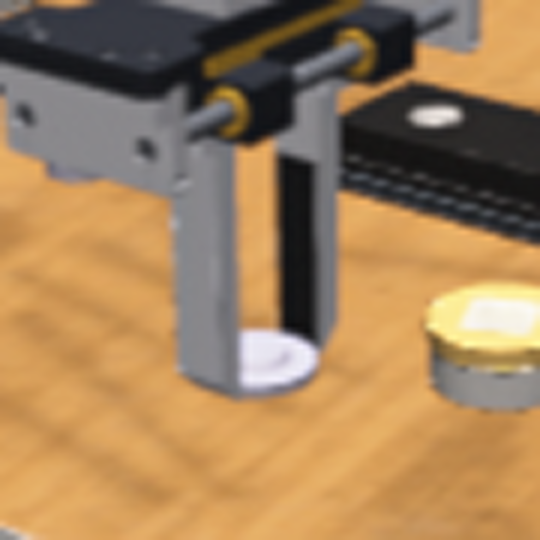

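The plate is held level. I'll check the block from above before placing.

```bash
python3 -c "
from h import *
p=capture('top');W=cloud(p)
for th in(150,200,250):
    q,m,im=seg(p,.033,.4992,.0281,.08,lambda i:i.sum(-1)<th);r=rect(q);print(th,r[0].round(4),np.round(r[1],1),round(r[2],4))
a=plan(p,.033,.42,.58,-.05,.11,3500);cv2.imwrite('pics/ob2.png',a[:,:,::-1])
ex=np.array([np.cos(-.134),np.sin(-.134)]);ey=np.array([-ex[1],ex[0]])
D=W[...,:2]-[.4992,.0281];m=(abs(D@ex)<.05)&(abs(D@ey)<.025)
P=W[m];P=P[~np.isnan(P[:,0])];A=np.c_[P[:,:2]-[.4992,.0281],np.ones(len(P))];print(np.linalg.lstsq(A,P[:,2],rcond=None)[0],len(P))
"
```

```text
150 [0.4991 0.0272] [111.8  62.6] -0.1265
200 [0.4987 0.0273] [114.9  64.2] -0.1326
250 [0.4995 0.0296] [124.5  70.3] -0.1328
[0.00100427 0.00436753 0.03340324] 1106
```

View pics/ob2.png

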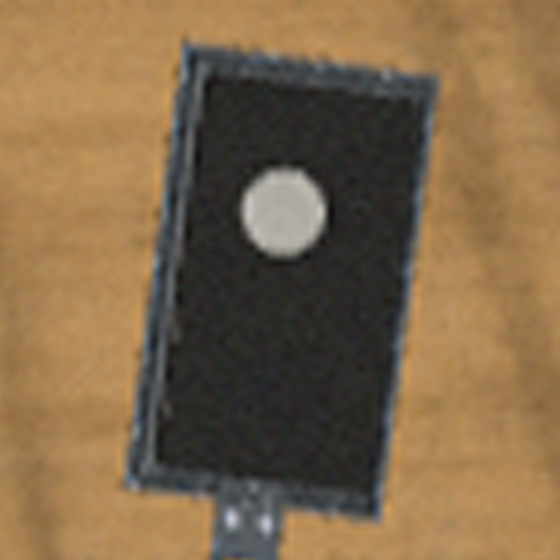

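The block is level, top at 33.4 mm, centre about (0.499, 0.0277). Carrying the plate over.

>>> jog_arm(moves=[{"dp": [3.5, -1.3, -0.5], "twist": 0}, {"dp": [8.5, -3.1, -1], "twist": 0}, {"dp": [14, -5.1, -1.2], "twist": 0}, {"dp": [19.5, -7.1, -1.2], "twist": 0}, {"dp": [24.5, -8.9, -1.2], "twist": 0}])

```text
clock: 17.62
tcp_pos: [0.4892, 0.0682, 0.0618]
orientation: [2.066, -2.367, -0.0]
wrist_force: [0.8, 0.6, -0.7]
grip_width: 0.0398
```

>>> jog_arm(moves=[{"dp": [2, -0.7, 0], "twist": 0}, {"dp": [3.5, -1.3, 0], "twist": 0}, {"dp": [4, -1.5, 0], "twist": 0}, {"dp": [4.07, -1.5, 0], "twist": 0}, {"dp": [4.07, -1.5, 0], "twist": 0}])

```text
clock: 18.25
tcp_pos: [0.4984, 0.0285, 0.0618]
orientation: [2.068, -2.365, -0.001]
wrist_force: [0.5, -0.1, 1.0]
grip_width: 0.0398
```

```bash
python3 -c "
from h import *
go(.4991,.0277,.0289,None)
"
```

```text
dp [ 0.07 -0.09  3.29] twist 0 yaw -1.705 tilt [-0.0003  0.0002] j6 1.53 t 18.25 tcp [0.4984 0.0285 0.0618] w 0.0398 F [ 0.5 -0.1  1. ]
```

>>> jog_arm(moves=[{"dp": [0.07, -0.07, 1], "twist": 0}, {"dp": [0.07, -0.07, 2], "twist": 0}, {"dp": [0.07, -0.07, 2.7], "twist": 0}, {"dp": [0.07, -0.07, 3], "twist": 0}, {"dp": [0.07, -0.07, 3], "twist": 0}])

```text
clock: 18.88
tcp_pos: [0.499, 0.027, 0.0316]
orientation: [2.066, -2.366, -0.001]
wrist_force: [0.3, -0.3, -0.5]
grip_width: 0.0399
```

```bash
python3 -c "
from h import *
go(.4991,.0277,.0260,None)
p=capture('side');W=cloud(p)
c=p['color'][150:240,270:390,::-1];cv2.imwrite('pics/s15c.png',cv2.resize(c,None,fx=6,fy=6,interpolation=cv2.INTER_CUBIC))
"
```

```text
dp [-0.07  0.    0.56] twist 0 yaw -1.706 tilt [-0.0006  0.0001] j6 1.53 t 18.88 tcp [0.499  0.027  0.0316] w 0.0399 F [ 0.3 -0.3 -0.5]
```

View pics/s15c.png

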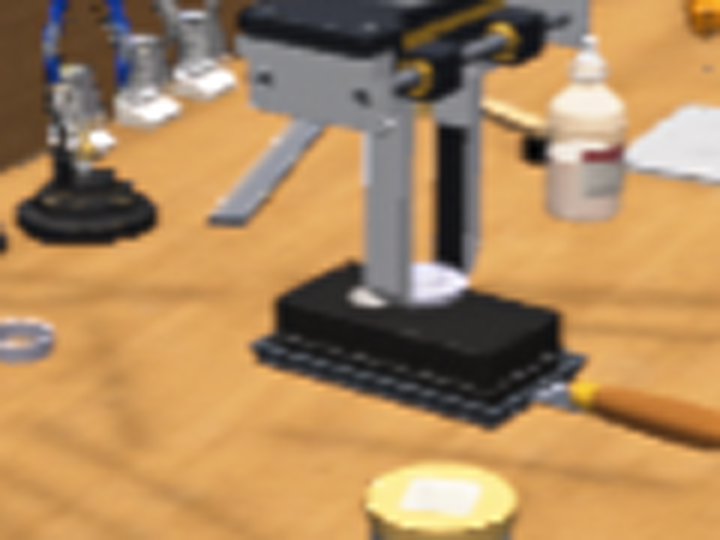

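Lowering slowly to contact.

>>> jog_arm(moves=[{"dp": [-0.05, 0, 0.1], "twist": 0}, {"dp": [-0.07, 0, 0.2], "twist": 0}, {"dp": [-0.07, 0, 0.3], "twist": 0}, {"dp": [-0.07, 0, 0.4], "twist": 0}, {"dp": [-0.07, 0, 0.45], "twist": 0}])

```text
clock: 19.55
tcp_pos: [0.4993, 0.0277, 0.0273]
orientation: [2.066, -2.366, -0.0]
wrist_force: [-1.0, -0.1, 0.0]
grip_width: 0.0399
```

>>> jog_arm(moves=[{"dp": [0, 0, 0.03], "twist": 0}, {"dp": [0, 0, 0.06], "twist": 0}, {"dp": [0, 0, 0.09], "twist": 0}, {"dp": [0, 0, 0.1], "twist": 0}, {"dp": [0, 0, 0.1], "twist": 0}])

```text
clock: 20.18
tcp_pos: [0.4993, 0.0277, 0.0264]
orientation: [-2.066, 2.366, -0.0]
wrist_force: [0.2, -0.7, -1.0]
grip_width: 0.04
```

>>> jog_arm(moves=[{"dp": [0, 0, 0.03], "twist": 0}, {"dp": [0, 0, 0.06], "twist": 0}, {"dp": [0, 0, 0.08], "twist": 0}, {"dp": [0, 0, 0.08], "twist": 0}, {"dp": [0, 0, 0.08], "twist": 0}])

```text
clock: 20.8
tcp_pos: [0.4994, 0.0277, 0.0258]
orientation: [2.066, -2.366, -0.0]
wrist_force: [-2.0, -0.0, 4.2]
grip_width: 0.0397
```

Contact (4 N) at the expected height. Releasing and rising.

>>> jog_arm(moves=[{"dp": [0, 0, 0], "twist": 0}, {"dp": [0, 0, 0], "twist": 0}, {"dp": [0, 0, -0.1], "twist": 0}, {"dp": [0, 0, -2], "twist": 0}, {"dp": [0, 0, -6], "twist": 0}], grip=0.6)

```text
clock: 21.42
tcp_pos: [0.4976, 0.028, 0.0845]
orientation: [2.064, -2.364, -0.006]
wrist_force: [1.0, 0.4, 0.3]
grip_width: 0.0563
```

```bash
python3 -c "
from h import *
go(.672,.091,.07,None)
p=capture('side');save(p,'s16')
c=p['color'][150:240,270:390,::-1];cv2.imwrite('pics/s16c.png',cv2.resize(c,None,fx=6,fy=6,interpolation=cv2.INTER_CUBIC))
p=capture('top');save(p,'t16')
"
```

```text
dp [ -8.6  -16.44   1.38] twist 0 yaw -1.706 tilt [-0.0044  0.0008] j6 1.53 t 21.43 tcp [0.4976 0.028  0.0845] w 0.0563 F [1.  0.4 0.3]
```

View pics/s16c.png

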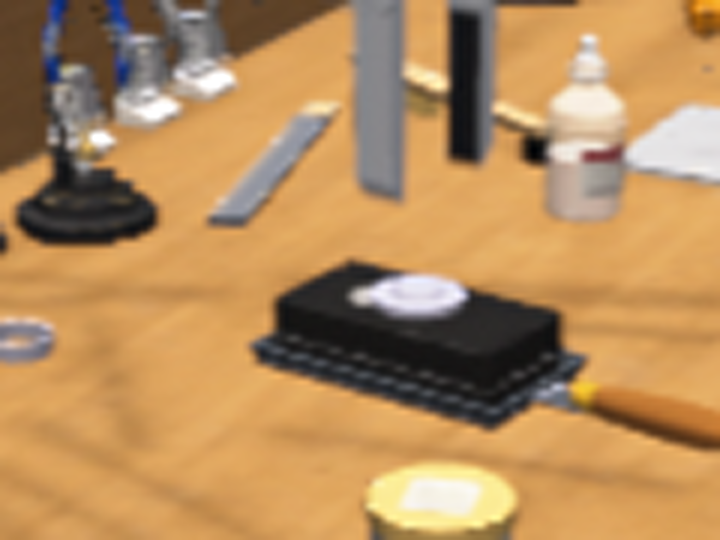

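View pics/t16.png

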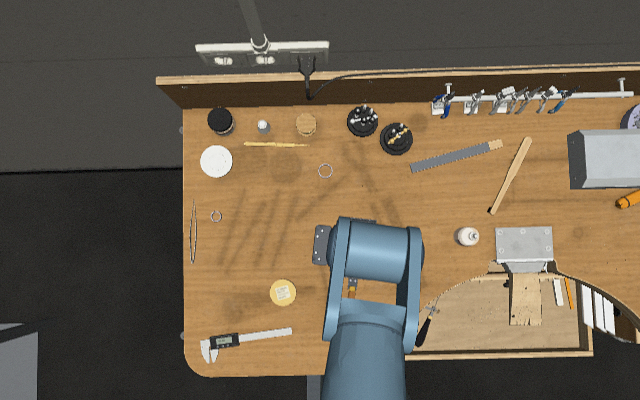

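```bash
python3 -c "
from h import *
p=capture('top')
for th in(25,35,45,60):
  q,m,im=seg(p,.009,.672,.091,.03,lambda i:(i[...,0]-i[...,2])<th);print(th,circ(q))
  cs,hh=cv2.findContours(m,cv2.RETR_CCOMP,cv2.CHAIN_APPROX_NONE)
  for c,h in zip(cs,hh[0]):
    if h[3]>=0 and len(c)>100:
      c=c[:,0];print('  in',circ(np.c_[.702-c[:,1]/3000,.121-c[:,0]/3000]))
cv2.imwrite('pics/bz.png',cv2.resize(im.astype(np.uint8),(540,540))[:,:,::-1])
s=capture('side')
im=plan(s,.009,.642,.702,.061,.121,3000);cv2.imwrite('pics/bzs.png',cv2.resize(im,(540,540))[:,:,::-1])
"
```

```text
25 (array([0.67221217, 0.09084075]), np.float64(27.218499341086662))
35 (array([0.67072371, 0.09094586]), np.float64(31.753540653710463))
  in (array([0.67061941, 0.09101863]), np.float64(26.841029749450154))
45 (array([0.67073688, 0.09096845]), np.float64(32.35885614224085))
  in (array([0.67065217, 0.09099004]), np.float64(26.193138384467016))
60 (array([0.67071687, 0.09098159]), np.float64(33.19884736823549))
  in (array([0.67071963, 0.09099857]), np.float64(25.32213127668382))
```

View pics/bz.png

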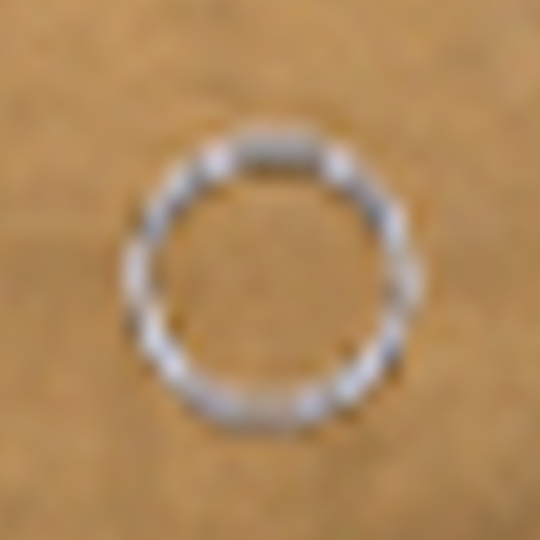

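View pics/bzs.png

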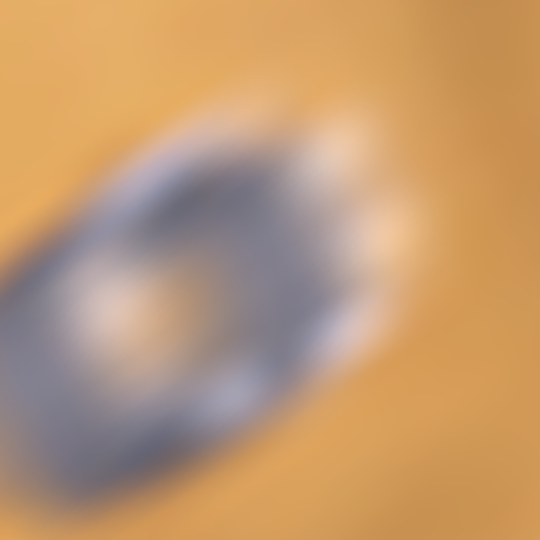

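```bash
python3 -c "
from h import *
d=np.load('pics/top1.npz')['W']
for y0 in np.arange(-.1,.3,.04):
  for x0 in(.68,.71,.74,.77,.80):
    m=(d[...,0]>x0)&(d[...,0]<x0+.03)&(d[...,1]>y0)&(d[...,1]<y0+.04);print(round(np.nanpercentile(d[m][:,2],99),3),end=' ')
  print(round(y0,2))
go(.6706,.0910,.06)
"
```

```text
0.017 0.06 0.075 0.012 0.176 -0.1
0.013 0.076 0.078 0.051 0.176 -0.06
0.004 0.005 0.063 0.095 0.176 -0.02
0.005 0.005 0.049 0.079 0.176 0.02
0.009 0.005 0.005 0.184 0.296 0.06
0.006 0.007 0.255 0.266 0.298 0.1
0.006 0.01 0.037 0.037 0.324 0.14
0.004 0.011 0.035 0.038 0.467 0.18
0.005 0.012 0.041 0.042 0.302 0.22
0.02 0.01 0.053 0.053 0.302 0.26
dp [ -8.58 -16.07   2.63] twist 0 yaw -1.706 tilt [ 0.0015 -0.0003] j6 1.53 t 21.62 tcp [0.4998 0.0276 0.0861] w 0.0566 F [-0.2  0.3 -0.8]
```

>>> jog_arm(moves=[{"dp": [-2.5, -4.8, 0], "twist": 0}, {"dp": [-5, -9.5, 0], "twist": 0}, {"dp": [-7.5, -14, 0.5], "twist": 0}, {"dp": [-8.5, -16, 1.5], "twist": 0}, {"dp": [-8.58, -16.07, 2.6], "twist": 0}], grip=0.52)

```text
clock: 22.25
tcp_pos: [0.6698, 0.0914, 0.0571]
orientation: [2.066, -2.364, -0.003]
wrist_force: [-1.2, -0.2, -0.8]
grip_width: 0.0488
```

>>> jog_arm(moves=[{"dp": [0, 0, 1], "twist": 0}, {"dp": [0, 0, 2], "twist": 0}, {"dp": [0, 0, 2.5], "twist": 0}, {"dp": [0, 0, 2.5], "twist": 0}, {"dp": [0, 0, 2.5], "twist": 0}])

```text
clock: 22.88
tcp_pos: [0.6705, 0.091, 0.0352]
orientation: [-2.066, 2.366, -0.001]
wrist_force: [-0.5, -0.2, 0.5]
grip_width: 0.0489
```

```bash
python3 -c "
from h import *
go(.6706,.0910,.0)
p=capture('side');W=cloud(p)
c=p['color'][140:230,230:320,::-1];cv2.imwrite('pics/s17c.png',cv2.resize(c,None,fx=6,fy=6,interpolation=cv2.INTER_CUBIC))
m=(abs(W[...,0]-.67)<.02)&(abs(W[...,1]-.091)<.06)&(W[...,2]>.013)&(W[...,2]<.2)
v,u=np.nonzero(m)
for s in(1,0):
  k=(W[v,u,1]>.095)==s;vv=v[k];uu=u[k]
  for r in sorted(set(vv))[-5:]:
    P=W[r,uu[vv==r]];print(r,(vv==r).sum(),np.median(P,0).round(4))
"
```

```text
dp [-0.   -0.01  3.52] twist 0 yaw -1.706 tilt [ 0.001 -0.   ] j6 1.67 t 22.88 tcp [0.6705 0.091  0.0352] w 0.0489 F [-0.5 -0.2  0.5]
192 8 [0.6719 0.1277 0.0572]
193 8 [0.6716 0.1288 0.0543]
194 7 [0.6707 0.1281 0.0518]
195 6 [0.6694 0.1264 0.049 ]
196 4 [0.6708 0.1228 0.0447]
187 8 [0.6641 0.0675 0.0538]
188 8 [0.6643 0.0669 0.0507]
189 6 [0.6638 0.0674 0.048 ]
190 6 [0.6653 0.0692 0.0456]
191 2 [0.6615 0.07   0.0436]
```

View pics/s17c.png

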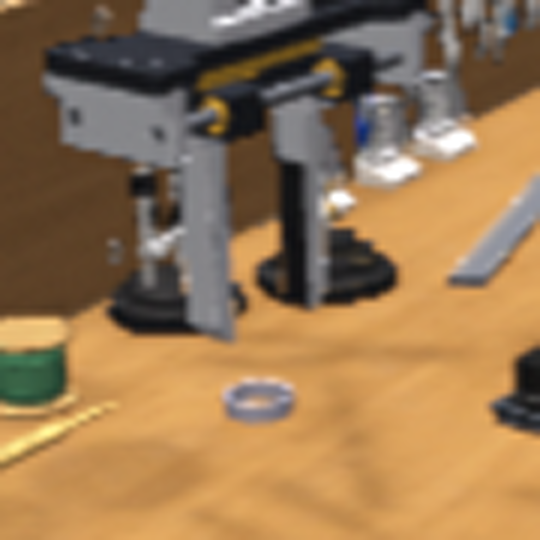

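>>> jog_arm(moves=[{"dp": [0, 0, 1.2], "twist": 0}, {"dp": [0, 0, 2.4], "twist": 0}, {"dp": [0, 0, 3.3], "twist": 0}, {"dp": [0, 0, 3.8], "twist": 0}, {"dp": [0, 0, 3.9], "twist": 0}])

```text
clock: 23.55
tcp_pos: [0.6698, 0.0911, -0.005]
orientation: [2.066, -2.366, -0.001]
wrist_force: [-0.4, -0.0, -0.2]
grip_width: 0.0492
```

>>> jog_arm(moves=[{"dp": [0, 0, 0.05], "twist": 0}, {"dp": [0, 0, 0.1], "twist": 0}, {"dp": [0, 0, 0.15], "twist": 0}, {"dp": [0, 0, 0.2], "twist": 0}, {"dp": [0, 0, 0.22], "twist": 0}])

```text
clock: 24.18
tcp_pos: [0.6701, 0.091, -0.0066]
orientation: [-2.066, 2.366, -0.0]
wrist_force: [-0.4, 0.3, -0.2]
grip_width: 0.0486
```

```bash
python3 -c "
from h import *
go(.6706,.0910,-.0065)
p=capture('side');W=cloud(p)
c=p['color'][140:230,230:320,::-1];cv2.imwrite('pics/s18c.png',cv2.resize(c,None,fx=6,fy=6,interpolation=cv2.INTER_CUBIC))
"
```

```text
dp [-0.   -0.05 -0.01] twist 0 yaw -1.706 tilt [ 0.0001 -0.    ] j6 1.67 t 24.18 tcp [ 0.6701  0.091  -0.0066] w 0.0486 F [-0.4  0.3 -0.2]
```

View pics/s18c.png

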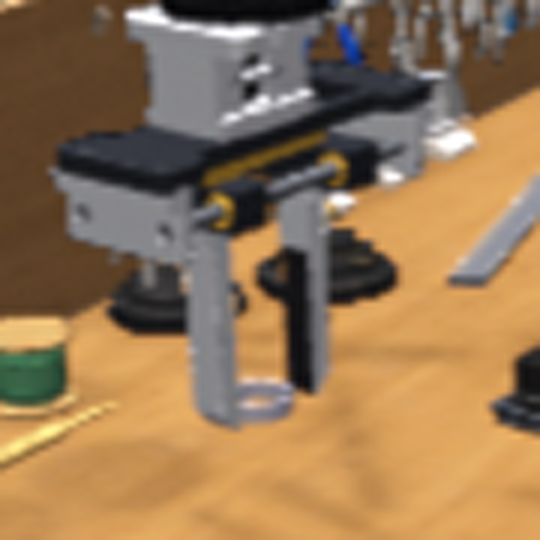

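No contact yet, and the tips are around the ring. Nudging 0.5 mm forward and closing gently.

>>> jog_arm(moves=[{"dp": [0, -0.05, 0], "twist": 0}, {"dp": [0, -0.05, 0], "twist": 0}, {"dp": [0, -0.05, 0], "twist": 0}, {"dp": [0, -0.05, 0], "twist": 0}, {"dp": [0, -0.05, 0], "twist": 0}], grip=0.2, grip_force=8)

```text
clock: 24.85
tcp_pos: [0.6707, 0.091, -0.0066]
orientation: [-2.066, 2.366, -0.0]
wrist_force: [0.5, -0.3, -0.1]
grip_width: 0.0323
```

>>> jog_arm(moves=[{"dp": [0, 0, 0], "twist": 0}, {"dp": [0, 0, -0.5], "twist": 0}, {"dp": [0, 0, -2], "twist": 0}, {"dp": [0, 0, -4.5], "twist": 0}, {"dp": [0, 0, -7], "twist": 0}])

```text
clock: 25.48
tcp_pos: [0.671, 0.091, 0.0653]
orientation: [-2.066, 2.366, -0.001]
wrist_force: [0.1, -0.4, 0.2]
grip_width: 0.032
```

```bash
python3 -c "
from h import *
go(.4994,.0277,.07)
p=capture('side');W=cloud(p)
c=p['color'][100:230,230:350,::-1];cv2.imwrite('pics/s19c.png',cv2.resize(c,None,fx=4.5,fy=4.5,interpolation=cv2.INTER_CUBIC))
p=capture('top')
for th in(25,35,45):
  q,m,im=seg(p,.038,.4994,.0277,.035,lambda i:i.sum(-1)>270);print(circ(q))
cv2.imwrite('pics/pl.png',cv2.resize(im.astype(np.uint8),(540,540))[:,:,::-1])
"
```

```text
dp [ 8.58 16.15 -0.49] twist 0 yaw -1.706 tilt [ 0.0011 -0.    ] j6 1.67 t 25.48 tcp [0.671  0.091  0.0653] w 0.032 F [ 0.1 -0.4  0.2]
(array([0.4996031 , 0.04403127]), np.float64(62.17627860367319))
(array([0.4996031 , 0.04403127]), np.float64(62.17627860367319))
(array([0.4996031 , 0.04403127]), np.float64(62.17627860367319))
```

View pics/s19c.png

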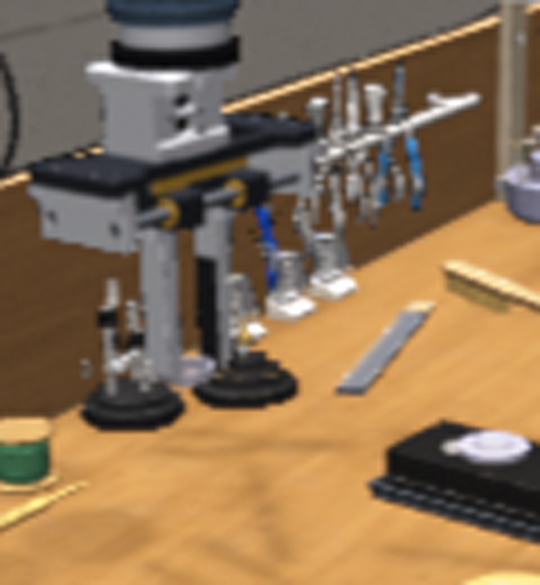

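View pics/pl.png

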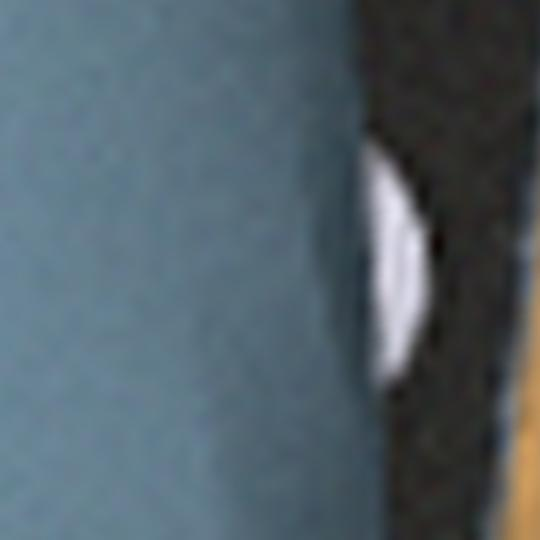

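The ring is held at 32 mm. I'll move aside to get a clear top view of the plate first.

```bash
python3 -c "
from h import *
go(.55,.24,.075)"
```

```text
dp [-13.1   14.25  -0.78] twist 0 yaw -1.706 tilt [ 0.0079 -0.0002] j6 1.67 t 25.57 tcp [0.6736 0.091  0.0682] w 0.0322 F [ 0.3 -0.1  0.5]
```

>>> jog_arm(moves=[{"dp": [-2, 2.2, -0.3], "twist": 0}, {"dp": [-5, 5.4, -0.5], "twist": 0}, {"dp": [-8.5, 9.2, -0.8], "twist": 0}, {"dp": [-11.5, 12.5, -0.8], "twist": 0}, {"dp": [-13, 14.2, -0.8], "twist": 0}])

```text
clock: 26.2
tcp_pos: [0.5457, 0.2402, 0.0709]
orientation: [2.068, -2.364, -0.001]
wrist_force: [-0.2, 0.5, 0.4]
grip_width: 0.032
```

```bash
python3 -c "
from h import *
go(.4994,.0277,.07)
p=capture('top')
for th in(220,270,330):
  q,m,im=seg(p,.038,.4994,.0277,.035,lambda i:(i.sum(-1)>th)&(i[...,2]>i[...,0]+3));print(circ(q))
cv2.imwrite('pics/pl.png',cv2.resize(im.astype(np.uint8),(540,540))[:,:,::-1])
"
```

```text
dp [21.68  1.76  0.1 ] twist 0 yaw -1.704 tilt [-0.0009 -0.0002] j6 1.93 t 26.2 tcp [0.5457 0.2402 0.0709] w 0.032 F [-0.2  0.5  0.4]
(array([0.49885708, 0.02794308]), np.float64(41.73403784812996))
(array([0.49887714, 0.02790256]), np.float64(41.59997542648517))
(array([0.49894405, 0.0278813 ]), np.float64(41.2807459264786))
```

View pics/pl.png

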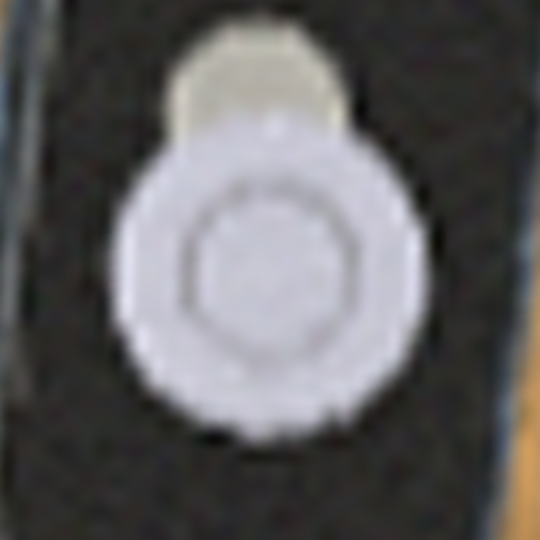

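Plate is centred at (0.4989, 0.0279), matching where I placed it. Aiming the ring at (0.4991, 0.0278).

>>> jog_arm(moves=[{"dp": [3, 0.25, 0], "twist": 0}, {"dp": [8, 0.65, 0], "twist": 0}, {"dp": [13.5, 1.1, 0], "twist": 0}, {"dp": [18.5, 1.5, 0.5], "twist": 0}, {"dp": [21, 1.7, 1], "twist": 0}])

```text
clock: 26.88
tcp_pos: [0.5024, 0.03, 0.0614]
orientation: [2.062, -2.37, 0.001]
wrist_force: [-0.1, 0.3, -0.9]
grip_width: 0.032
```

>>> jog_arm(moves=[{"dp": [0.5, 0, 0.5], "twist": 0}, {"dp": [0.6, 0, 0.8], "twist": 0}, {"dp": [0.6, 0, 0.8], "twist": 0}, {"dp": [0.6, 0, 0.8], "twist": 0}, {"dp": [0.6, 0, 0.8], "twist": 0}])

```text
clock: 27.5
tcp_pos: [0.5017, 0.0277, 0.0536]
orientation: [-2.067, 2.365, -0.0]
wrist_force: [-0.3, 0.1, 0.4]
grip_width: 0.0323
```

```bash
python3 -c "
from h import *
go(.4991,.0278,.036)
p=capture('side');W=cloud(p)
c=p['color'][150:230,290:380,::-1];cv2.imwrite('pics/s20c.png',cv2.resize(c,None,fx=7,fy=7,interpolation=cv2.INTER_CUBIC))
"
```

```text
dp [0.03 0.26 1.75] twist 0 yaw -1.705 tilt [ 0.0004 -0.    ] j6 1.53 t 27.5 tcp [0.5017 0.0277 0.0536] w 0.0323 F [-0.3  0.1  0.4]
```

View pics/s20c.png

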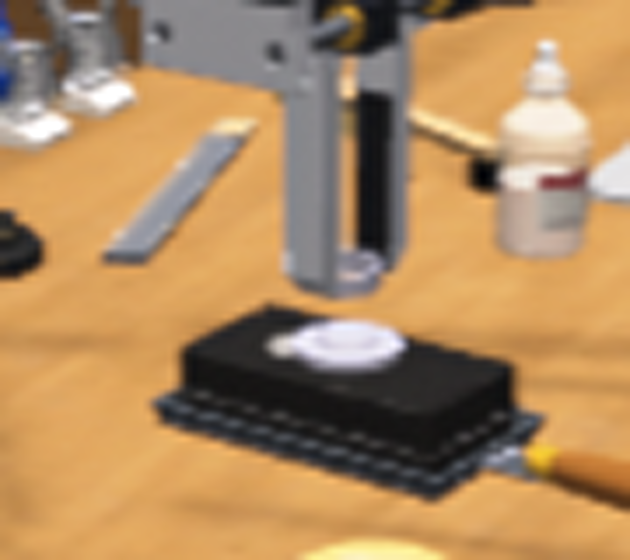

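>>> jog_arm(moves=[{"dp": [0.02, 0.2, 0.3], "twist": 0}, {"dp": [0.02, 0.27, 0.7], "twist": 0}, {"dp": [0.02, 0.27, 1], "twist": 0}, {"dp": [0.02, 0.27, 1.1], "twist": 0}, {"dp": [0.02, 0.27, 1.1], "twist": 0}])

```text
clock: 28.18
tcp_pos: [0.4987, 0.0273, 0.0423]
orientation: [2.066, -2.366, -0.0]
wrist_force: [0.2, -0.3, -0.7]
grip_width: 0.0325
```

```bash
python3 -c "
from h import *
go(.4991,.0278,.0325)
p=capture('side');W=cloud(p)
c=p['color'][150:230,290:380,::-1];cv2.imwrite('pics/s21c.png',cv2.resize(c,None,fx=7,fy=7,interpolation=cv2.INTER_CUBIC))
"
```

```text
dp [-0.05 -0.03  0.98] twist 0 yaw -1.706 tilt [-0.0002  0.    ] j6 1.53 t 28.18 tcp [0.4987 0.0273 0.0423] w 0.0325 F [ 0.2 -0.3 -0.7]
```

View pics/s21c.png

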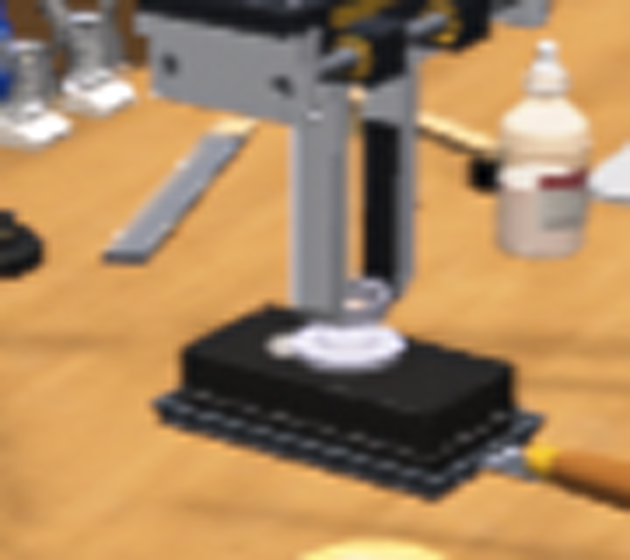

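>>> jog_arm(moves=[{"dp": [-0.04, -0.03, 0.2], "twist": 0}, {"dp": [-0.04, -0.03, 0.4], "twist": 0}, {"dp": [-0.04, -0.03, 0.6], "twist": 0}, {"dp": [-0.04, -0.03, 0.7], "twist": 0}, {"dp": [-0.04, -0.03, 0.75], "twist": 0}])

```text
clock: 28.85
tcp_pos: [0.4991, 0.0277, 0.0348]
orientation: [2.066, -2.366, -0.0]
wrist_force: [0.1, -0.9, 0.4]
grip_width: 0.0325
```

>>> jog_arm(moves=[{"dp": [0, 0, 0.05], "twist": 0}, {"dp": [0, 0, 0.1], "twist": 0}, {"dp": [0, 0, 0.15], "twist": 0}, {"dp": [0, 0, 0.2], "twist": 0}, {"dp": [0, 0, 0.2], "twist": 0}])

```text
clock: 29.48
tcp_pos: [0.4991, 0.0278, 0.0328]
orientation: [2.066, -2.366, -0.0]
wrist_force: [-0.4, 0.5, -0.6]
grip_width: 0.0323
```

```bash
python3 -c "
from h import *
go(.4991,.0278,.0314)
p=capture('side');W=cloud(p)
c=p['color'][150:230,290:380,::-1];cv2.imwrite('pics/s22c.png',cv2.resize(c,None,fx=7,fy=7,interpolation=cv2.INTER_CUBIC))
"
```

```text
dp [-0.01 -0.    0.14] twist 0 yaw -1.706 tilt [-0.0001  0.0001] j6 1.53 t 29.48 tcp [0.4991 0.0278 0.0328] w 0.0323 F [-0.4  0.5 -0.6]
```

View pics/s22c.png

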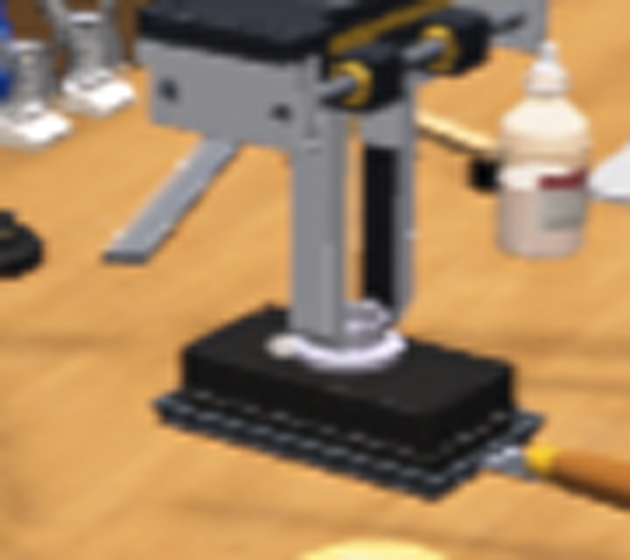

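The ring is past the seat top with no force. Lowering to plate contact.

>>> jog_arm(moves=[{"dp": [0, 0, 0.04], "twist": 0}, {"dp": [0, 0, 0.08], "twist": 0}, {"dp": [0, 0, 0.12], "twist": 0}, {"dp": [0, 0, 0.15], "twist": 0}, {"dp": [0, 0, 0.15], "twist": 0}])

```text
clock: 30.15
tcp_pos: [0.4991, 0.0277, 0.0314]
orientation: [-2.066, 2.366, 0.0]
wrist_force: [-0.2, 0.1, -1.1]
grip_width: 0.0321
```

>>> jog_arm(moves=[{"dp": [0, 0, 0.03], "twist": 0}, {"dp": [0, 0, 0.06], "twist": 0}, {"dp": [0, 0, 0.08], "twist": 0}, {"dp": [0, 0, 0.08], "twist": 0}, {"dp": [0, 0, 0.08], "twist": 0}])

```text
clock: 30.78
tcp_pos: [0.4992, 0.0277, 0.0312]
orientation: [2.066, -2.366, -0.0]
wrist_force: [-3.1, 0.8, 6.2]
grip_width: 0.0321
```

Contact at exactly the seated height. Releasing.

>>> jog_arm(moves=[{"dp": [0, 0, 0], "twist": 0}, {"dp": [0, 0, 0], "twist": 0}, {"dp": [0, 0, -0.1], "twist": 0}, {"dp": [0, 0, -2], "twist": 0}, {"dp": [0, 0, -6], "twist": 0}], grip=0.5)

```text
clock: 31.4
tcp_pos: [0.4974, 0.028, 0.0894]
orientation: [2.064, -2.364, -0.006]
wrist_force: [1.3, -0.8, 0.2]
grip_width: 0.0468
```

```bash
python3 -c "
from h import *
go(.409,.1887,.07)
p=capture('side');W=cloud(p)
c=p['color'][150:230,290:380,::-1];cv2.imwrite('pics/s23c.png',cv2.resize(c,None,fx=7,fy=7,interpolation=cv2.INTER_CUBIC))
"
```

```text
dp [-14.73  10.91   2.  ] twist 0 yaw -1.706 tilt [-0.0046  0.0008] j6 1.53 t 31.4 tcp [0.4974 0.028  0.0894] w 0.0468 F [ 1.3 -0.8  0.2]
```

View pics/s23c.png

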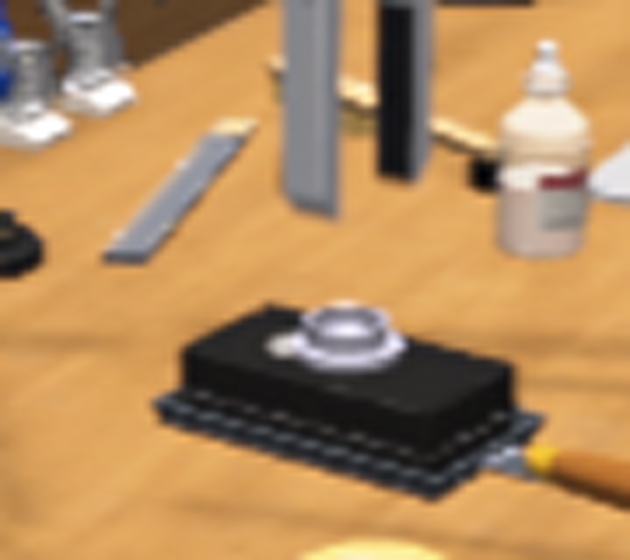

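The bezel is seated level round the seat. Next, the tin: jaws turned along the pan's length so the fingers clear the pan and flux.

>>> jog_arm(moves=[{"dp": [-3, 2.2, 0], "twist": -0.18}, {"dp": [-6.5, 4.8, 0], "twist": -0.36}, {"dp": [-10, 7.4, 0.5], "twist": -0.54}, {"dp": [-13, 9.6, 1], "twist": -0.72}, {"dp": [-14.7, 10.9, 1.5], "twist": -0.9}], grip=0.82)

```text
clock: 32.08
tcp_pos: [0.41, 0.1894, 0.0754]
orientation: [-2.894, 1.221, -0.0]
wrist_force: [0.7, 0.4, 0.4]
grip_width: 0.0772
```

>>> jog_arm(moves=[{"dp": [0, 0, 0], "twist": -0.18}, {"dp": [0, 0, 0], "twist": -0.36}, {"dp": [0, 0, 0], "twist": -0.54}, {"dp": [0, 0, 0], "twist": -0.67}, {"dp": [0, 0, 0], "twist": -0.67}])

```text
clock: 32.7
tcp_pos: [0.411, 0.1881, 0.0755]
orientation: [-3.134, 0.216, -0.0]
wrist_force: [-0.3, 0.3, 0.5]
grip_width: 0.0772
```

```bash
python3 -c "
from h import *
go(.4091,.1887,-.002,-.134)
p=capture('side');W=cloud(p)
c=p['color'][150:290,270:420,::-1];cv2.imwrite('pics/s24c.png',cv2.resize(c,None,fx=4,fy=4,interpolation=cv2.INTER_CUBIC))
"
```

```text
dp [-0.19 -0.03  7.75] twist -0.004 yaw -0.138 tilt [0.0002 0.    ] j6 0.32 t 32.7 tcp [0.411  0.1881 0.0755] w 0.0772 F [-0.3  0.3  0.5]
```

View pics/s24c.png

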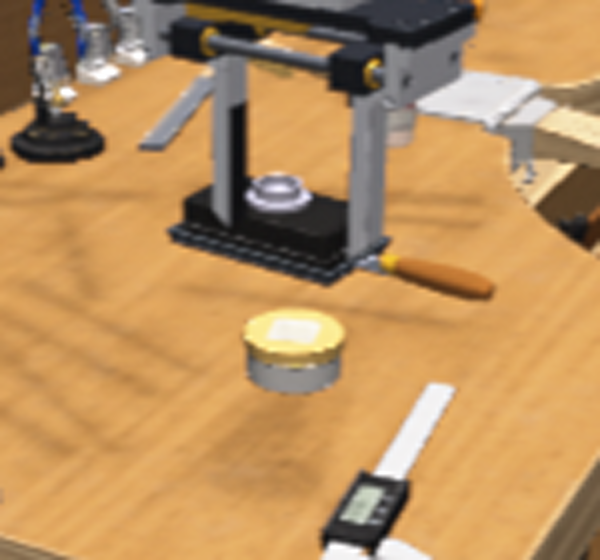

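>>> jog_arm(moves=[{"dp": [-0.19, -0.03, 2], "twist": 0}, {"dp": [-0.19, -0.03, 4.5], "twist": 0}, {"dp": [-0.19, -0.03, 6.5], "twist": 0}, {"dp": [-0.19, -0.03, 7.6], "twist": 0}, {"dp": [-0.19, -0.03, 7.75], "twist": 0}])

```text
clock: 33.38
tcp_pos: [0.4087, 0.1886, -0.0024]
orientation: [3.134, -0.215, -0.002]
wrist_force: [-0.3, 1.7, 0.3]
grip_width: 0.0773
```

>>> jog_arm(moves=[{"dp": [0, 0, 0], "twist": 0}, {"dp": [0, 0, 0], "twist": 0}, {"dp": [0, 0, 0], "twist": 0}, {"dp": [0, 0, 0], "twist": 0}, {"dp": [0, 0, 0], "twist": 0}], grip=0.45, grip_force=15)

```text
clock: 34.0
tcp_pos: [0.4098, 0.1888, -0.0013]
orientation: [-3.134, 0.213, -0.002]
wrist_force: [-0.5, -0.6, 5.1]
grip_width: 0.0552
```

```bash
python3 -c "
from h import *
go(.4880,-.0547,.07,-.134)
p=capture('side');W=cloud(p)
c=p['color'][150:290,270:420,::-1];cv2.imwrite('pics/s25c.png',cv2.resize(c,None,fx=4,fy=4,interpolation=cv2.INTER_CUBIC))
"
```

```text
dp [11.05 23.06 -7.12] twist -0.002 yaw -0.136 tilt [0.0014 0.0002] j6 0.32 t 34.0 tcp [ 0.4098  0.1888 -0.0013] w 0.0552 F [-0.5 -0.6  5.1]
```

View pics/s25c.png

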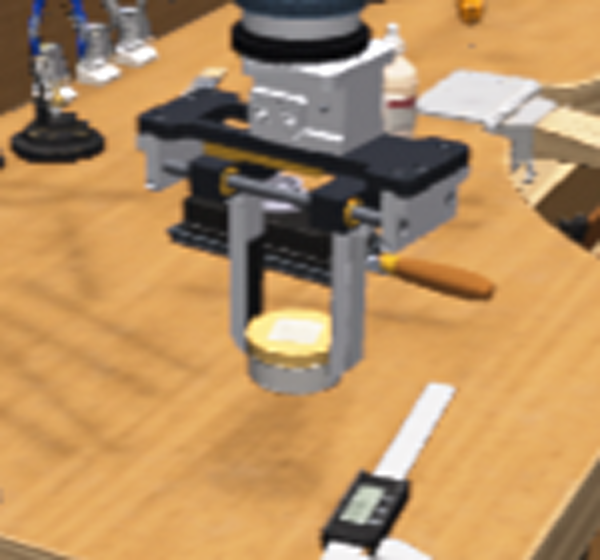

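>>> jog_arm(moves=[{"dp": [0, 0, -0.3], "twist": 0}, {"dp": [0, 0, -1], "twist": 0}, {"dp": [0, 0, -2], "twist": 0}, {"dp": [0, 0, -3], "twist": 0}, {"dp": [0, 0, -3], "twist": 0}])

```text
clock: 34.67
tcp_pos: [0.41, 0.1888, 0.0293]
orientation: [-3.134, 0.213, -0.004]
wrist_force: [-0.5, -0.2, -0.8]
grip_width: 0.0552
```

```bash
python3 -c "
from h import *
go(.4880,-.0547,.07,-.134)
p=capture('side');W=cloud(p)
c=p['color'][180:270,290:390,::-1];cv2.imwrite('pics/s26c.png',cv2.resize(c,None,fx=6,fy=6,interpolation=cv2.INTER_CUBIC))
"
```

```text
dp [11.04 23.07 -4.06] twist -0.002 yaw -0.136 tilt [0.0025 0.0005] j6 0.32 t 34.67 tcp [0.41   0.1888 0.0293] w 0.0552 F [-0.5 -0.2 -0.8]
```

View pics/s26c.png

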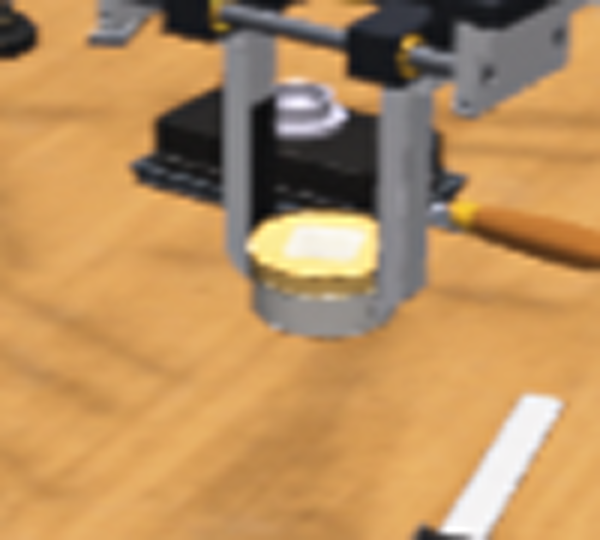

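Held level. Lifting well above the bezel and carrying it over the pan.

>>> jog_arm(moves=[{"dp": [0, 0, -1], "twist": 0}, {"dp": [0, 0, -3], "twist": 0}, {"dp": [0, 0, -5.5], "twist": 0}, {"dp": [0.5, 1, -6.5], "twist": 0}, {"dp": [2, 4, -6.5], "twist": 0}])

```text
clock: 35.35
tcp_pos: [0.424, 0.146, 0.0939]
orientation: [-3.134, 0.21, -0.003]
wrist_force: [-0.9, -0.6, -0.7]
grip_width: 0.0549
```

>>> jog_arm(moves=[{"dp": [1.8, 3.8, 0], "twist": 0}, {"dp": [3.8, 8, 0], "twist": 0}, {"dp": [5.8, 12.2, 0], "twist": 0}, {"dp": [7.8, 16.4, 0], "twist": 0}, {"dp": [9, 19, 0], "twist": 0}])

```text
clock: 35.98
tcp_pos: [0.4869, -0.0567, 0.0928]
orientation: [3.134, -0.217, -0.001]
wrist_force: [-0.0, -0.4, -0.9]
grip_width: 0.055
```

>>> jog_arm(moves=[{"dp": [0, 0, 0], "twist": 0}, {"dp": [0, 0, 0], "twist": 0}, {"dp": [0, 0, 0], "twist": 0}, {"dp": [0, 0, 0], "twist": 0}, {"dp": [0, 0, 0], "twist": 0}])

```text
clock: 36.6
tcp_pos: [0.4868, -0.0537, 0.0931]
orientation: [-3.134, 0.212, -0.0]
wrist_force: [-0.5, -0.3, -0.3]
grip_width: 0.0553
```

```bash
python3 -c "
from h import *
go(.4880,-.0547,.01,-.134)
p=capture('side');W=cloud(p)
c=p['color'][120:230,270:420,::-1];cv2.imwrite('pics/s27c.png',cv2.resize(c,None,fx=5,fy=5,interpolation=cv2.INTER_CUBIC))
"
```

```text
dp [0.13 0.09 8.31] twist -0.001 yaw -0.135 tilt [0.0001 0.    ] j6 -0.21 t 36.6 tcp [ 0.4868 -0.0537  0.0931] w 0.0553 F [-0.5 -0.3 -0.3]
```

View pics/s27c.png

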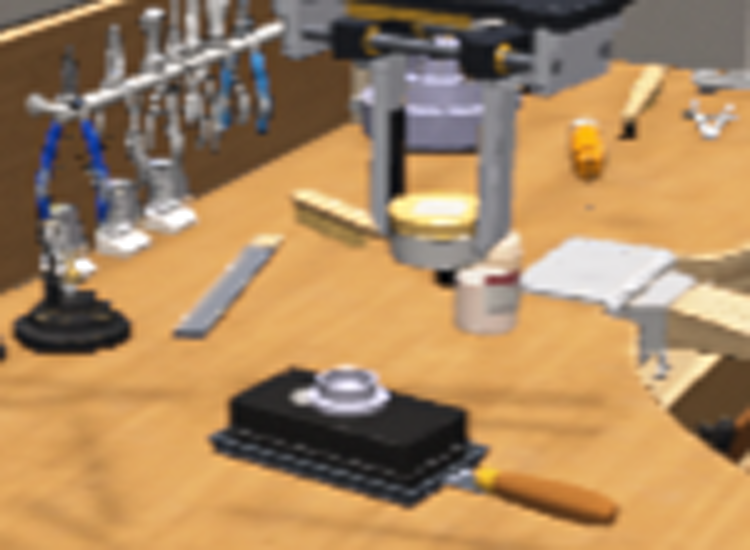

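>>> jog_arm(moves=[{"dp": [0.1, 0.09, 2], "twist": 0}, {"dp": [0.13, 0.09, 4.5], "twist": 0}, {"dp": [0.13, 0.09, 7], "twist": 0}, {"dp": [0.13, 0.09, 8.2], "twist": 0}, {"dp": [0.13, 0.09, 8.3], "twist": 0}])

```text
clock: 37.28
tcp_pos: [0.4876, -0.055, 0.0096]
orientation: [-3.134, 0.213, 0.002]
wrist_force: [-0.4, -0.6, 0.2]
grip_width: 0.0552
```

>>> jog_arm(moves=[{"dp": [0, 0, 0.3], "twist": 0}, {"dp": [0, 0, 0.6], "twist": 0}, {"dp": [0, 0, 0.8], "twist": 0}, {"dp": [0, 0, 0.95], "twist": 0}, {"dp": [0, 0, 1], "twist": 0}])

```text
clock: 37.9
tcp_pos: [0.488, -0.0552, 0.0001]
orientation: [-3.134, 0.213, -0.0]
wrist_force: [-0.1, 0.4, -1.1]
grip_width: 0.0551
```

```bash
python3 -c "
from h import *
go(.4880,-.0547,-.0015,-.134)
p=capture('side');W=cloud(p)
c=p['color'][120:230,270:420,::-1];cv2.imwrite('pics/s28c.png',cv2.resize(c,None,fx=5,fy=5,interpolation=cv2.INTER_CUBIC))
"
```

```text
dp [-0.01 -0.05  0.16] twist -0.002 yaw -0.136 tilt [0. 0.] j6 -0.21 t 37.9 tcp [ 4.88e-01 -5.52e-02  1.00e-04] w 0.0551 F [-0.1  0.4 -1.1]
```

View pics/s28c.png

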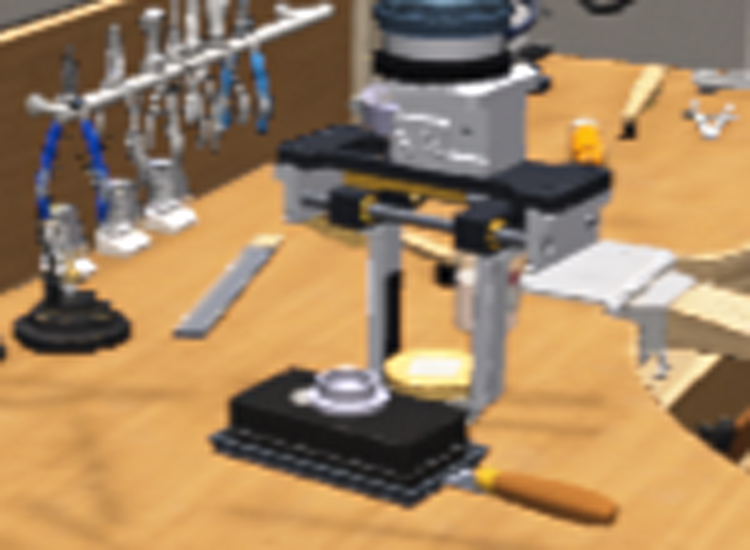

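>>> jog_arm(moves=[{"dp": [0, 0, 0.05], "twist": 0}, {"dp": [0, 0, 0.1], "twist": 0}, {"dp": [0, 0, 0.15], "twist": 0}, {"dp": [0, 0, 0.2], "twist": 0}, {"dp": [0, 0, 0.2], "twist": 0}])

```text
clock: 38.58
tcp_pos: [0.4881, -0.0553, -0.0012]
orientation: [3.134, -0.213, -0.001]
wrist_force: [-3.9, 0.7, 6.7]
grip_width: 0.0549
```

Bench contact. Releasing and rising.

>>> jog_arm(moves=[{"dp": [0, 0, 0], "twist": 0}, {"dp": [0, 0, 0], "twist": 0}, {"dp": [0, 0, -0.1], "twist": 0}, {"dp": [0, 0, -2], "twist": 0}, {"dp": [0, 0, -7], "twist": 0}], grip=0.82)

```text
clock: 39.2
tcp_pos: [0.4857, -0.0544, 0.0665]
orientation: [-3.133, 0.214, 0.009]
wrist_force: [1.1, -0.4, -0.7]
grip_width: 0.0771
```

```bash
python3 -c "
from h import *
go(.52,-.19,.12,-.134-np.pi/2)
p=capture('side');W=cloud(p)
c=p['color'][120:230,270:420,::-1];cv2.imwrite('pics/s29c.png',cv2.resize(c,None,fx=5,fy=5,interpolation=cv2.INTER_CUBIC))
print(np.nanmax(W[...,2][(abs(W[...,0]-.52)<.05)&(abs(W[...,1]+.195)<.04)]))
m=(abs(W[...,0]-.52)<.04)&(abs(W[...,1]+.19)<.03)&(W[...,2]>.015)&(W[...,2]<.07)
P=W[m];print(P.min(0),P.max(0),P.mean(0))
v,u=np.nonzero(m)
for r in sorted(set(v))[::3]:
  Q=W[r,u[v==r]];print(r,u[v==r].min(),u[v==r].max(),Q[:,:].mean(0).round(4),Q[:,2].mean().round(3))
print(p['position'])
"
```

```text
dp [ 5.2  12.96 -5.39] twist 1.569 yaw -0.136 tilt [-0.0058  0.0021] j6 -0.21 t 39.2 tcp [ 0.4857 -0.0544  0.0665] w 0.0771 F [ 1.1 -0.4 -0.7]
0.09288672462666786
[ 0.50155682 -0.21039636  0.01509743] [ 0.54321526 -0.17574224  0.0687056 ] [ 0.5237463  -0.18796207  0.04084007]
164 364 367 [ 0.5264 -0.1984  0.0678] 0.068
167 361 368 [ 0.5269 -0.1924  0.0598] 0.06
170 361 368 [ 0.5235 -0.1851  0.0527] 0.053
173 360 367 [ 0.5272 -0.187   0.042 ] 0.042
176 360 367 [ 0.5257 -0.1842  0.0334] 0.033
179 360 373 [ 0.5214 -0.189   0.023 ] 0.023
182 369 371 [ 0.5061 -0.1905  0.0152] 0.015
[0.02248345 1.00049238 0.45612145]
```

View pics/s29c.png

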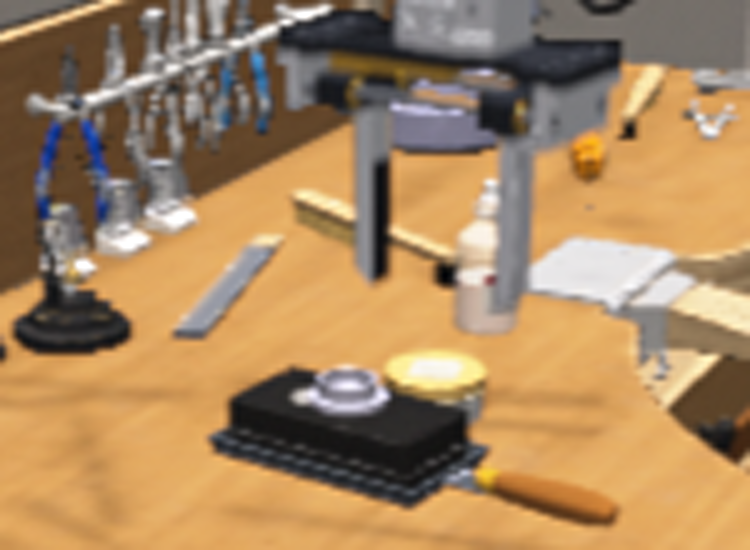

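```bash
python3 -c "
from h import *
from scipy.optimize import least_squares
for n in('side1','top1'):
  W=np.load('pics/%s.npz'%n)['W']
  for lo,hi in((.02,.07),(.075,.085),(.085,.1)):
    m=(abs(W[...,0]-.518)<.035)&(abs(W[...,1]+.195)<.04)&(W[...,2]>lo)&(W[...,2]<hi)
    P=W[m];
    if len(P)<3: continue
    print(n,lo,len(P),P.mean(0).round(4),P.min(0).round(4),P.max(0).round(4))
    if n=='side1' and lo==.02:
      r=least_squares(lambda c:np.hypot(P[:,0]-c[0],P[:,1]-c[1])-.020,[.518,-.2],loss='soft_l1',f_scale=.002);print('fit',r.x)
d=np.load('pics/top1.npz');W=d['W']
p=capture('top');
im=plan(p,.075,.47,.57,-.245,-.145,5000);cv2.imwrite('pics/fl.png',im[:,:,::-1])
"
```

```text
side1 0.02 208 [ 0.5183 -0.1907  0.0445] [ 0.5008 -0.2141  0.0205] [ 0.5448 -0.1777  0.0691]
fit [ 0.52373941 -0.20432174]
side1 0.075 13 [ 0.5216 -0.1994  0.0802] [ 0.5141 -0.2036  0.0777] [ 0.5275 -0.1946  0.0841]
side1 0.085 7 [ 0.5228 -0.2019  0.0892] [ 0.5193 -0.2058  0.0871] [ 0.525  -0.1975  0.0923]
top1 0.02 309 [ 0.5174 -0.1973  0.0542] [ 0.4972 -0.2241  0.02  ] [ 0.5379 -0.1832  0.0694]
top1 0.075 46 [ 0.5176 -0.2034  0.0807] [ 0.5096 -0.2126  0.076 ] [ 0.5259 -0.197   0.0849]
top1 0.085 22 [ 0.5175 -0.204   0.0903] [ 0.5135 -0.2088  0.0852] [ 0.5218 -0.2006  0.0973]
```

View pics/fl.png

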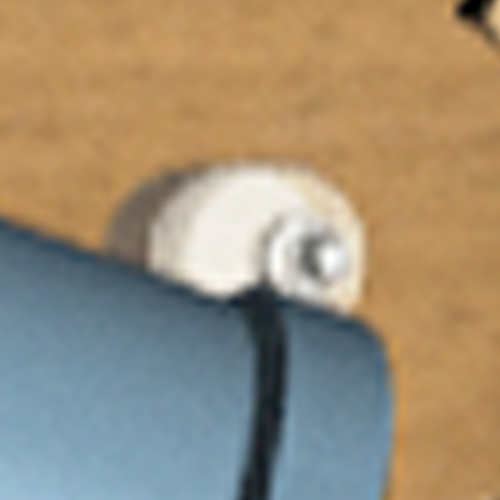

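Top view gives the flux axis at about (0.5176, -0.204). Rising and turning the jaws back across the pan while moving there.

>>> jog_arm(moves=[{"dp": [0, 0, -4], "twist": 0.18}, {"dp": [0.5, 1, -6], "twist": 0.36}, {"dp": [1.5, 4, -6], "twist": 0.54}, {"dp": [3, 8, -6], "twist": 0.72}, {"dp": [4.5, 12, -6], "twist": 0.9}], grip=0.7)

```text
clock: 39.92
tcp_pos: [0.5163, -0.1812, 0.1273]
orientation: [-2.725, 1.563, 0.001]
wrist_force: [0.7, -0.8, 0.3]
grip_width: 0.0656
```

>>> jog_arm(moves=[{"dp": [0, 0, 0], "twist": 0.18}, {"dp": [0, 0, 0], "twist": 0.36}, {"dp": [0, 0, 0], "twist": 0.54}, {"dp": [0, 0, 0], "twist": 0.67}, {"dp": [0, 0, 0], "twist": 0.67}])

```text
clock: 40.55
tcp_pos: [0.516, -0.18, 0.1272]
orientation: [2.068, -2.365, -0.002]
wrist_force: [-0.8, -0.5, 0.2]
grip_width: 0.0655
```

```bash
python3 -c "
from h import *
go(.5176,-.204,.016,-.134-np.pi/2)
"
```

```text
dp [ 2.36 -0.49 11.12] twist 0.0 yaw -1.704 tilt [-0.0011  0.0007] j6 1.16 t 40.55 tcp [ 0.516  -0.18    0.1272] w 0.0655 F [-0.8 -0.5  0.2]
```

>>> jog_arm(moves=[{"dp": [1.2, -0.3, 0], "twist": 0}, {"dp": [2.3, -0.5, 0], "twist": 0}, {"dp": [2.36, -0.5, 0], "twist": 0}, {"dp": [2.36, -0.5, 0], "twist": 0}, {"dp": [2.36, -0.5, 0], "twist": 0}])

```text
clock: 41.18
tcp_pos: [0.5181, -0.2041, 0.128]
orientation: [-2.067, 2.366, 0.0]
wrist_force: [-1.1, -0.1, -0.2]
grip_width: 0.0661
```

```bash
python3 -c "
from h import *
go(.5176,-.204,.016,-.134-np.pi/2)
p=capture('side');save(p,'s30')
c=p['color'][80:230,290:440,::-1];cv2.imwrite('pics/s30c.png',cv2.resize(c,None,fx=4,fy=4,interpolation=cv2.INTER_CUBIC))
"
```

```text
dp [-0.    0.05 11.2 ] twist -0.001 yaw -1.706 tilt [-0.0001  0.0001] j6 1.13 t 41.17 tcp [ 0.5181 -0.2041  0.128 ] w 0.0661 F [-1.1 -0.1 -0.2]
```

View pics/s30c.png

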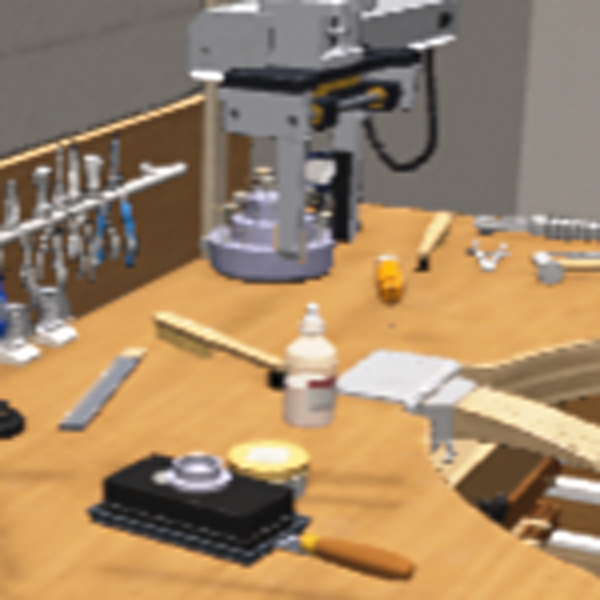

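>>> jog_arm(moves=[{"dp": [0, 0, 3], "twist": 0}, {"dp": [0, 0, 6.5], "twist": 0}, {"dp": [0, 0, 9.5], "twist": 0}, {"dp": [0, 0, 11], "twist": 0}, {"dp": [0, 0, 11.2], "twist": 0}])

```text
clock: 41.85
tcp_pos: [0.5178, -0.2039, 0.0155]
orientation: [2.066, -2.366, -0.002]
wrist_force: [-0.9, 0.1, -0.2]
grip_width: 0.066
```

>>> jog_arm(moves=[{"dp": [0, 0, 0], "twist": 0}, {"dp": [0, 0, 0], "twist": 0}, {"dp": [0, 0, 0], "twist": 0}, {"dp": [0, 0, 0], "twist": 0}, {"dp": [0, 0, 0], "twist": 0}], grip=0.3, grip_force=12)

```text
clock: 42.48
tcp_pos: [0.5188, -0.2047, 0.017]
orientation: [-2.066, 2.366, -0.002]
wrist_force: [-0.3, -0.7, 5.7]
grip_width: 0.0404
```

```bash
python3 -c "
from h import *
go(.5475,-.0627,.06,-.134-np.pi/2)
p=capture('side');save(p,'s31')
c=p['color'][100:230,290:420,::-1];cv2.imwrite('pics/s31c.png',cv2.resize(c,None,fx=4.5,fy=4.5,interpolation=cv2.INTER_CUBIC))
"
```

```text
dp [-14.45  -0.94  -4.31] twist -0.001 yaw -1.706 tilt [ 0.0013 -0.0008] j6 1.13 t 42.48 tcp [ 0.5188 -0.2047  0.017 ] w 0.0404 F [-0.3 -0.7  5.7]
```

View pics/s31c.png

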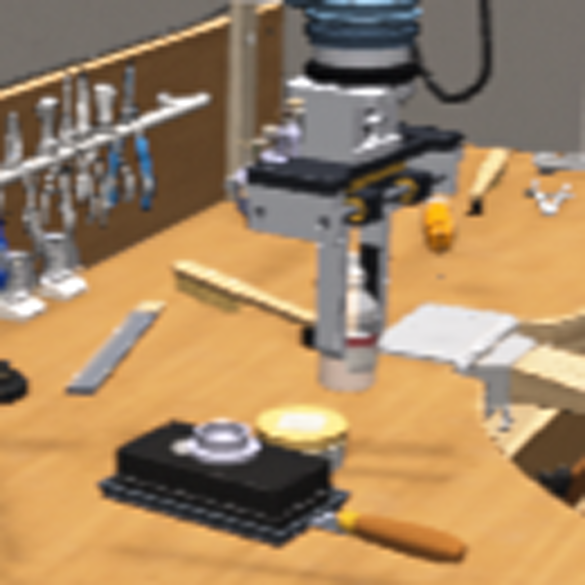

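Gripped at 40.4 mm. Checking the tin's position from above while lifting.

>>> jog_arm(moves=[{"dp": [0, 0, -0.5], "twist": 0}, {"dp": [0, 0, -1.5], "twist": 0}, {"dp": [0, 0, -3], "twist": 0}, {"dp": [0, 0, -4], "twist": 0}, {"dp": [0, 0, -4.3], "twist": 0}])

```text
clock: 43.15
tcp_pos: [0.5188, -0.2047, 0.0604]
orientation: [-2.066, 2.366, -0.003]
wrist_force: [0.4, 0.2, -0.7]
grip_width: 0.0407
```

```bash
python3 -c "
from h import *
p=capture('top');save(p,'t31')
q,m,im=seg(p,.028,.488,-.055,.045,lambda i:(i[...,1]>165));print('tin',circ(q))
cv2.imwrite('pics/tn.png',cv2.resize(plan(p,.02,.40,.60,-.13,.07,3000),None,fx=.9,fy=.9)[:,:,::-1])
q,m,im=seg(p,.047,.499,.028,.035,lambda i:(i.sum(-1)>270)&(i[...,2]>i[...,0]+3));print('plate',circ(q))
go(.5475,-.0627,.06,-.134-np.pi/2)
"
```

```text
tin (array([ 0.48594359, -0.05497875]), np.float64(55.824325127797366))
plate (array([0.4989497 , 0.02852773]), np.float64(41.30989724681486))
dp [-1.444e+01 -9.500e-01  1.000e-02] twist -0.001 yaw -1.706 tilt [ 0.0013 -0.0008] j6 1.13 t 43.2 tcp [ 0.5186 -0.2045  0.0602] w 0.0406 F [ 0.4  0.2 -0.4]
```

View pics/tn.png

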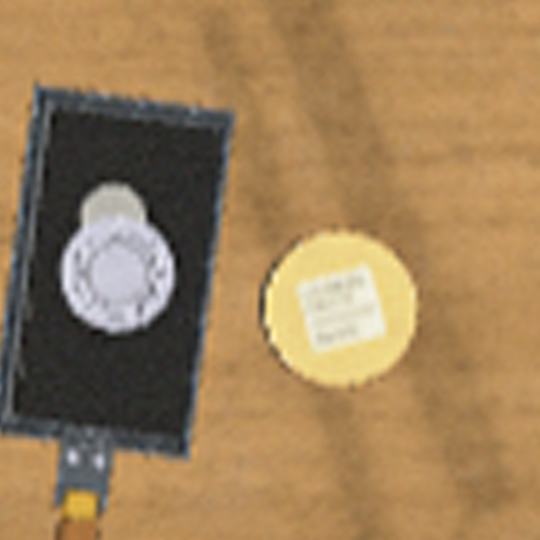

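The tin is level with the block's middle to 2 mm, with a 17.6 mm gap to the pan. The flux goes to (0.546, -0.063).

>>> jog_arm(moves=[{"dp": [-2, -0.1, 0], "twist": 0}, {"dp": [-5.5, -0.3, 0], "twist": 0}, {"dp": [-9.5, -0.55, 0], "twist": 0}, {"dp": [-13, -0.75, 0], "twist": 0}, {"dp": [-14.4, -0.8, 0], "twist": 0}])

```text
clock: 43.82
tcp_pos: [0.545, -0.06, 0.0584]
orientation: [2.069, -2.363, -0.002]
wrist_force: [0.3, -0.2, -0.7]
grip_width: 0.0407
```

>>> jog_arm(moves=[{"dp": [0, 0, 0], "twist": 0}, {"dp": [0, 0, 0], "twist": 0}, {"dp": [0, 0, 0.5], "twist": 0}, {"dp": [0, 0, 1], "twist": 0}, {"dp": [0, 0, 1], "twist": 0}])

```text
clock: 44.45
tcp_pos: [0.5448, -0.0629, 0.0483]
orientation: [2.065, -2.367, -0.002]
wrist_force: [-0.2, 0.6, -0.9]
grip_width: 0.0405
```

```bash
python3 -c "
from h import *
go(.546,-.063,.018,-.134-np.pi/2)
p=capture('side');save(p,'s32')
c=p['color'][100:230,270:400,::-1];cv2.imwrite('pics/s32c.png',cv2.resize(c,None,fx=4.5,fy=4.5,interpolation=cv2.INTER_CUBIC))
"
```

```text
dp [-0.   -0.12  3.03] twist -0.002 yaw -1.707 tilt [-0.0014  0.0004] j6 1.39 t 44.45 tcp [ 0.5448 -0.0629  0.0483] w 0.0405 F [-0.2  0.6 -0.9]
```

View pics/s32c.png

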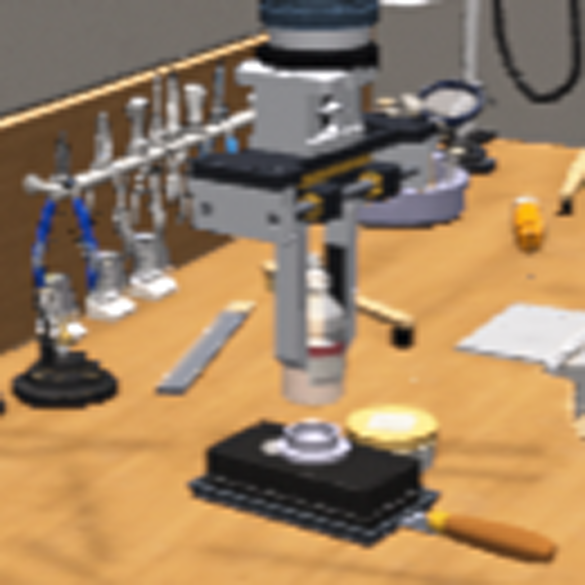

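>>> jog_arm(moves=[{"dp": [0, -0.1, 0.8], "twist": 0}, {"dp": [0, -0.1, 1.6], "twist": 0}, {"dp": [0, -0.1, 2.3], "twist": 0}, {"dp": [0, -0.1, 2.7], "twist": 0}, {"dp": [0, -0.1, 2.9], "twist": 0}])

```text
clock: 45.12
tcp_pos: [0.5463, -0.0627, 0.0197]
orientation: [2.066, -2.366, -0.001]
wrist_force: [-0.3, 0.1, -1.2]
grip_width: 0.0404
```

>>> jog_arm(moves=[{"dp": [0, 0, 0.05], "twist": 0}, {"dp": [0, 0, 0.1], "twist": 0}, {"dp": [0, 0, 0.15], "twist": 0}, {"dp": [0, 0, 0.2], "twist": 0}, {"dp": [0, 0, 0.2], "twist": 0}])

```text
clock: 45.75
tcp_pos: [0.5464, -0.0628, 0.0181]
orientation: [-2.066, 2.366, -0.0]
wrist_force: [0.3, 0.6, -0.5]
grip_width: 0.0405
```

>>> jog_arm(moves=[{"dp": [0, 0, 0.05], "twist": 0}, {"dp": [0, 0, 0.1], "twist": 0}, {"dp": [0, 0, 0.15], "twist": 0}, {"dp": [0, 0, 0.17], "twist": 0}, {"dp": [0, 0, 0.17], "twist": 0}])

```text
clock: 46.38
tcp_pos: [0.5467, -0.0628, 0.017]
orientation: [-2.066, 2.366, -0.0]
wrist_force: [-2.4, 0.8, 5.4]
grip_width: 0.0408
```

Contact. Releasing, then rising straight up past the nozzle.

>>> jog_arm(moves=[{"dp": [0, 0, 0], "twist": 0}, {"dp": [0, 0, 0], "twist": 0}, {"dp": [0, 0, 0], "twist": 0}, {"dp": [0, 0, -1], "twist": 0}, {"dp": [0, 0, -4], "twist": 0}], grip=0.6)

```text
clock: 47.0
tcp_pos: [0.5451, -0.0624, 0.0558]
orientation: [2.065, -2.365, -0.005]
wrist_force: [0.6, -0.1, 0.2]
grip_width: 0.0564
```

>>> jog_arm(moves=[{"dp": [0, 0, -4], "twist": 0}, {"dp": [0, 0, -8], "twist": 0}, {"dp": [0, 0, -10], "twist": 0}, {"dp": [0, 0, -10], "twist": 0}, {"dp": [0, 0, -10], "twist": 0}])

```text
clock: 47.62
tcp_pos: [0.5458, -0.0626, 0.1555]
orientation: [2.066, -2.366, -0.002]
wrist_force: [-1.1, -0.4, -0.5]
grip_width: 0.0567
```

```bash
python3 -c "
from h import *
go(.45,-.35,.2)
p=capture('side');save(p,'s33')
c=p['color'][100:230,270:400,::-1];cv2.imwrite('pics/s33c.png',cv2.resize(c,None,fx=4.5,fy=4.5,interpolation=cv2.INTER_CUBIC))
"
```

```text
dp [29.77  5.62 -4.45] twist 0 yaw -1.706 tilt [-0.0014  0.0004] j6 1.39 t 47.62 tcp [ 0.5458 -0.0626  0.1555] w 0.0567 F [-1.1 -0.4 -0.5]
```

View pics/s33c.png

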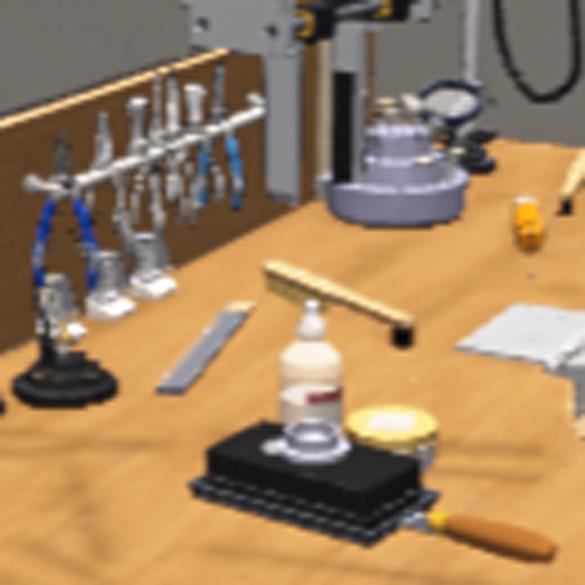

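All is standing. Withdrawing the arm sideways for a clear top check.

>>> jog_arm(moves=[{"dp": [4, 1.5, -2], "twist": 0}, {"dp": [9, 3.3, -3], "twist": 0}, {"dp": [14, 5, -4], "twist": 0}, {"dp": [19, 7, -4], "twist": 0}, {"dp": [23, 8.5, -4], "twist": 0}])

```text
clock: 48.3
tcp_pos: [0.4296, -0.2804, 0.1951]
orientation: [2.065, -2.367, -0.003]
wrist_force: [0.4, 0.3, 0.2]
grip_width: 0.0566
```

```bash
python3 -c "
from h import *
p=capture('top');save(p,'t34');W=cloud(p)
c0=np.array([.4992,.0281]);ex=np.array([np.cos(-.134),np.sin(-.134)]);ey=np.array([-ex[1],ex[0]])
def pf(c): d=(np.array(c)-c0)*1000;return (d@ex).round(1),(d@ey).round(1)
q,m,im=seg(p,.028,.486,-.055,.042,lambda i:(i[...,1]>165)&(i[...,0]-i[...,2]>60)|0>0)
q,m,im=seg(p,.028,.486,-.055,.035,lambda i:(i[...,1]>165));print('tin',circ(q),pf(circ(q)[0]))
q,m,im=seg(p,.038,.499,.028,.035,lambda i:(i.sum(-1)>270)&(i[...,2]>i[...,0]+3));print('plate',circ(q),pf(circ(q)[0]))
M=(abs(W[...,0]-.546)<.03)&(abs(W[...,1]+.063)<.04)&(W[...,2]>.086);n=W[M].mean(0);print('nozzle',n,pf(n[:2]))
M=(abs(W[...,0]-.499)<.02)&(abs(W[...,1]-.028)<.02)&(W[...,2]>.043);P=W[M];print('ring z',np.percentile(P[:,2],[10,50,90]),len(P),P.mean(0),pf(P.mean(0)[:2]))
print('plane',np.linalg.lstsq(np.c_[P[:,:2]-P[:,:2].mean(0),np.ones(len(P))],P[:,2],rcond=None)[0])
cv2.imwrite('pics/fin.png',cv2.resize(plan(p,.033,.40,.60,-.13,.07,3000),None,fx=.95,fy=.95)[:,:,::-1])
for t in('small_bezel','tweezers_1','scriber_1'):
  pass
print(observe()['clock'])
"
```

```text
tin (array([ 0.48597484, -0.0549594 ]), np.float64(55.486644051701305)) (np.float64(-2.0), np.float64(-84.1))
plate (array([0.49888164, 0.02785593]), np.float64(41.724825239809846)) (np.float64(-0.3), np.float64(-0.3))
nozzle [ 0.54487852 -0.06308459  0.09136481] (np.float64(57.5), np.float64(-84.3))
ring z [0.04353905 0.045434   0.0484234 ] 64 [0.49848492 0.02832266 0.04573096] (np.float64(-0.7), np.float64(0.1))
plane [ 0.02758108 -0.00622862  0.04573096]
48.35
```

View pics/fin.png

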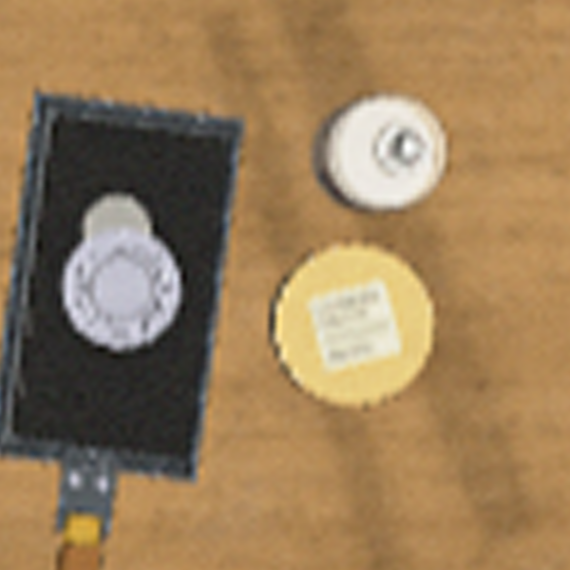

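View pics/t34.png

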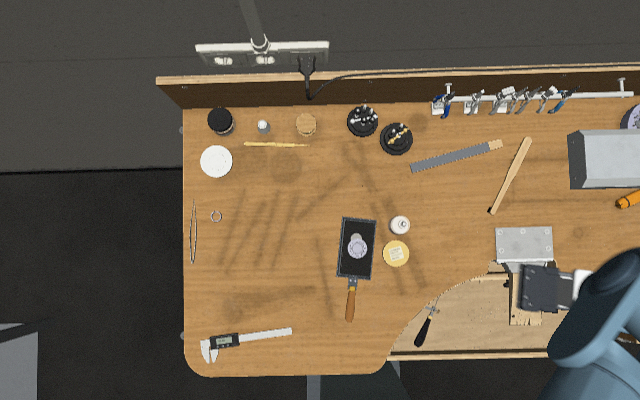

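The final top view shows everything in place. The tin is at pan (-2, -84) mm, the flux at (57, -84) mm, the plate within 0.5 mm of the block centre, and the small bezel, tweezers and scriber are where they lay. Handing in.

>>> jog_arm(moves=[{"dp": [0, 0, 0], "twist": 0}, {"dp": [0, 0, 0], "twist": 0}, {"dp": [0, 0, 0], "twist": 0}, {"dp": [0, 0, 0], "twist": 0}, {"dp": [0, 0, 0], "twist": 0}])

```text
clock: 48.98
tcp_pos: [0.4315, -0.2789, 0.1964]
orientation: [2.067, -2.366, 0.0]
wrist_force: [-0.1, 0.1, 0.5]
grip_width: 0.0562
```

```bash
python3 -c "
from h import *
print(close_job())"
```

```text
the job is handed in; nothing more can be done
None
```

The soldering job is laid out as asked and handed in at about 49 s. In order, I placed the charcoal block in the pan, the back plate on its middle, the wide bezel over the seat, the tin, then the flux bottle.

**Last checks (top camera):**
- **Block:** level in the pan, top at 33 mm; measured before the plate went on.
- **Plate:** centred to about 0.5 mm on the pan and block.
- **Bezel:** centred on the seat within 1 mm. It met the plate at the seated height, 6 N of contact force. The depth reading of its rim was noisy (43–48 mm), so I judged flatness from that contact and the side view.
- **Tin:** 2 mm nearer the handle than the block's middle, with a gap of about 17.6 mm to the pan lip.
- **Flux:** upright, about 11 mm behind the tin and in line with it to under 1 mm.
- **Other bezel, tweezers, scriber:** in the last top picture they look to be where they lay; I did not measure them.

**What disagreed:**
- **Fingertips:** they stood 8–12 mm above the reported TCP, not 22 mm ahead of it. The first grasp on the block closed in the air without touching anything. After that I set heights by camera and contact.
- **Grip widths:** the plate and tin read about 2 mm narrower than their stated diameters, but both were held level.
- **Side camera:** it read x about 4–5 mm larger than the top camera at the bezel and flux. I used the top camera.

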